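# Charge the shaker mill with grinding beads

### The arm

A 6-joint arm with a two-finger parallel gripper is mounted at the origin on the work surface. World frame = base frame: x ahead of the robot, y to its left, z up, the work surface at z = 0. Lengths are in m, angles in rad, forces in N, time in s.
With the tool pointing down it reaches from about 0.35 to 0.775 m from the base axis. Payload 5.5 kg.
Tool frame: the origin (TCP) lies midway between the tips of the shut fingers; the grasp point (between the pads) lies 19 mm behind it; z points along the fingers, y is the line along which they close (so a half turn about z gives the same grasp; the last joint's range is limited). The gripper opens to 85 mm and grips with 20 to 120 N. Pads are 22 mm wide; open, the fingers measure 114 mm over their backs; the gripper's body (76 mm by 85 mm) begins 54 mm behind the grasp point. The pads swing forward as they close: fully open they stand 13 mm farther back than shut.
Start: joints at [-1.252, 0.313, 0.046, 1.304, 0, 1.431], TCP at [0.255, -0.516, 0.231] pointing down, gripper open.
Joint ranges: [-2.76, 2.76], [-0.86, 1.69], [-1.03, 1.26], [-2.2, 2.34], [-1.47, 1.5], [-3.14, 3.14]. Speed limits (rad/s): [2.57, 2.57, 3.14, 3.14, 3.14, 3.14].

### API

Orientations are given as a unit quaternion [w, x, y, z].
In Python, from workcell import get_state, read_camera, camera_info, hand_in, recognise gives the robot as it stands.
- The arm moves only by the tool arm_command, never from a script. Its argument "moves" is one flat list of numbers, 7 for each row, row after row: the opening, from -1 (shut) to 1 (fully open), then the shift along the tool's x, y, z in mm, then the turn, a rotation vector about the tool's x, y, z in rad. A call has 1 to 8 rows; each row shifts and turns the commanded pose from where the row before left it, along the tool's axes as they then stand; what a row does not reach is not made up. A row lasts 1/8 s, in which the tool goes at most 62.5 mm and 10.7 degrees, less where a joint would pass 70% of its speed; a pose out of reach is approached as far as the arm can. A call with a gripper value outside its range is refused whole. The fingers move at their own pace and stop on an object; "newtons" is the grip in N (left out, the last holds). Time passes only in rows, so rows that do not move let the fingers close. It gives the time, the measured TCP pose, the force, the opening and the grip force at its end, in the units of the state.
- get_state(): the state, without advancing time (a new reading comes with each control period).
- read_camera(name): name is "scene" or "top" or "wrist"; returns (picture, depth): 420x560x3 uint8, blue, green, red; 420x560 float32, m along the optical axis (not along the pixel's ray), 0 where there is no reading.
- camera_info(name): a dict with "fovy" (degrees; the focal length in pixels is half the picture's height over the tangent of half this angle, whatever the lens; pixels are square), "cx", "cy" (the principal point, pixels), "k1" (the pictures are not rectified: a ray, as slopes to the right and down, at radius r is drawn at 1 + k1 r^2 times it, then the intrinsics apply), "eye" and "orientation" of the camera in the world; the wrist camera has in their place "tool_from_camera" (4x4, takes a point from camera to tool coordinates, whose origin is the TCP and whose axes are the flange's). Camera axes: x right, y down, z forward; pixel columns grow to the right and rows downward; lengths in m; the calibration is good to about 2 mm. A picture is of the moment at which its call begins: read the wrist's pose just before it. camera_info takes no time and is no camera call.
- hand_in(): hands the job in; it is judged then, once.
Trained networks look in the newest picture that a camera, given by its name, has taken for a name from the list of things; names that differ only in an ending like _2 or _b are one class to them, and where a whole thing is asked for, a point or a joint stands for the part that bears it (a point fixed in the world has none). Each returns a list of dicts, best first, with "confidence" (0 to 1); they miss things now and then, are a little off and sometimes report something else, mostly with a low value. They report only what shows in the picture. A call takes as long as a camera call. They do not tell look-alikes from the thing itself.
- recognise(camera, label): "point" ([column, row] in pixels, amid what is visible of it).
The state is a dict: "clock": time; "joint_pos": joint angles; "qvel": joint speeds; "tau": joint torques, N m; "tcp_pos": TCP position; "orientation": TCP orientation; "wrist_force": force on the tool from outside, world axes, zero at the start; "ft_torque": the same for the moment, N m; "finger_gap": finger opening in m; "grip_force": force on a finger pad.
Only numpy, scipy, OpenCV 4.12 (cv2) and the standard library are available. Lean on these libraries where they do the work, as an engineer would, in place of code of your own. Each camera call takes 0.05 s, during which the arm holds its last target. There are 200 camera calls.

### The job

Get the mill ready and start it: with the hand scoop, never with the fingers, carry every grinding bead from the black tray into the mill's open steel cup. When they are all in, push the steel sleeve cap straight down over the cup until it is fully home, then press the mill's start plunger right down to its stop and let it spring back. Leave the scoop standing upright in the middle of its rubber mat, with the cap still fully home, and do not disturb the jar, the tube rack or the bottle.

Things in the scene. Friction and masses are not known exactly. Their poses are not given: they have to be found in the camera images.
- tray: Black open plastic tray, fixed, 330 x 138 x 55 mm (x, y, z), walls 5 and 4 mm, inside width 130 mm. Origin: centre of its underside. The flat floor is 6 mm up, from local x = -128.5 to +160 mm; at the -x end a ramp climbs from it (x = -128.5) at 55 degrees to the end wall (x = -160), which is higher: 70 mm.
- mill: White bench shaker mill, fixed, base 250 x 150 x 35 mm, origin at the centre of its underside. On top an open steel cup (outer diameter 104, wall 4, rim 97 mm above the bench, inner floor 57 mm below the rim), centred at local x = -35 mm, and a black start plunger at x = +80 mm.
- cup_mouth (a point): Centre of the mill cup's mouth, in the plane of its rim, 97 mm above the bench; axes as the mill's.
- plunger (a joint): Spring start plunger of the mill: 0 when up, 0.012 (m) when pressed fully down to its stop; about 8 N at the stop; springs back when let go.
- plunger_top (a point): Centre of the top of the plunger's round black head (diameter 32 mm); moves down with it. 59 mm above the bench when up.
- mat: Thin black rubber mat, fixed, 120 x 100 x 4 mm: the scoop's place. Origin: centre of its underside.
- scoop: Loose aluminium scoop, 0.15 kg, holds about 5 beads. Origin on the underside of its flat floor; open mouth faces local -x. Floor 2.5 mm thick, x = -30 to +25 mm, 59 wide (54 inside); side walls 40 high from x = -16 back; back wall 40 high at x = +25. Black upright grip post 22 x 16 mm (x, y), x = +25 to +47, from the underside level to 110 mm up.
- cap: Loose steel sleeve cap for the cup, 0.25 kg: round skirt (outer diameter 118, inner 110, 24 mm deep, open below) closed by a 5 mm plate, black round knob (diameter 28, 34 high) on top; 63 mm high in all. Origin: centre of the lower edge of the skirt. Fully home, its plate lies on the rim, origin 24 mm below the rim.
- jar: Bystander: loose amber glass jar, diameter 64, 85 mm high.
- tube_rack: Bystander: loose white rack with sample tubes, 90 x 200 mm, 95 mm high.
- wash_bottle: Bystander: loose white plastic bottle, diameter 72, 160 mm high.
- bead0: White ceramic grinding bead, a ball of diameter 22 mm, 25 g, loose in the tray; origin at its centre. 6 to 10 beads are present.
- bead1: White ceramic grinding bead, a ball of diameter 22 mm, 25 g, loose in the tray; origin at its centre. 6 to 10 beads are present.
- bead2: White ceramic grinding bead, a ball of diameter 22 mm, 25 g, loose in the tray; origin at its centre. 6 to 10 beads are present.
- bead3: White ceramic grinding bead, a ball of diameter 22 mm, 25 g, loose in the tray; origin at its centre. 6 to 10 beads are present.
- bead4: White ceramic grinding bead, a ball of diameter 22 mm, 25 g, loose in the tray; origin at its centre. 6 to 10 beads are present.
- bead5: White ceramic grinding bead, a ball of diameter 22 mm, 25 g, loose in the tray; origin at its centre. 6 to 10 beads are present.
- bead6: White ceramic grinding bead, a ball of diameter 22 mm, 25 g, loose in the tray; origin at its centre. 6 to 10 beads are present.
- bead7: White ceramic grinding bead, a ball of diameter 22 mm, 25 g, loose in the tray; origin at its centre. 6 to 10 beads are present.
- bead8: White ceramic grinding bead, a ball of diameter 22 mm, 25 g, loose in the tray; origin at its centre. 6 to 10 beads are present.
- bead9: White ceramic grinding bead, a ball of diameter 22 mm, 25 g, loose in the tray; origin at its centre. 6 to 10 beads are present.
Things that resemble listed ones, but are neither listed nor needed, are in the scene too. Of the things that look like the cap, take the one that is farthest to the robot's right at the start.

How it is judged:
By the outcome, as a careful person would: the job done as asked, in the order asked, and still so for the second after the job is handed in, with the robot touching nothing.
Of bead0, bead1, bead2, bead3, bead4, bead5, bead6, bead7, bead8, bead9 only 6 to 10 are there at a start; the rules pass over those that are not, and their reading is None.
At some moment in a run one of scoop, cap may be knocked a few centimetres aside while the robot is not near it.
It also fails if it takes over 210 s, if anything falls off the work surface, if the arm or the gripper's body presses on something with over 40 N, if the wrist force passes 120 N, or if a joint passes its speed limit or range.

## Working session

There is one attempt and no reset: what is moved stays moved. The work goes in short steps, Python scripts to look and compute and a tool call to move; the robot and the scene stay as the last step left them, time stands still between calls to the robot, and variables do not carry over. Pictures are saved under pics/ and viewed, at most 14 in all, crops included, and the job is handed in when it is done.

Besides the shell and the picture viewer there is one more tool, called after ">>>" in YAML: its name, and indented under it one key for each argument. arm_command: Moves the arm, as the interface text tells. Its arguments: {"type":"object","properties":{"moves":{"type":"array"},"newtons":{"type":"number"}},"required":["moves"]}

```bash
ls; mkdir -p pics; cat > h.py <<'E'
import numpy as np, cv2, json
from scipy.spatial.transform import Rotation as R
from workcell import *
def Rq(q): return R.from_quat([q[1],q[2],q[3],q[0]])
def campose(n, st=None):
    i=camera_info(n)
    if n=="wrist":
        st=st or get_state(); T=np.eye(4); T[:3,:3]=Rq(st["orientation"]).as_matrix(); T[:3,3]=st["tcp_pos"]
        C=T@np.array(i["tool_from_camera"]); return i,C[:3,:3],C[:3,3]
    o=np.array(i["orientation"]); M=Rq(o).as_matrix() if o.size==4 else o.reshape(3,3)
    return i,M,np.array(i["eye"])
def K(i):
    f=210/np.tan(np.radians(i["fovy"])/2); return f
def rays(i,px):
    px=np.atleast_2d(np.array(px,float)); f=K(i)
    d=(px-[i["cx"],i["cy"]])/f; u=d.copy()
    for _ in range(20): u=d/(1+i["k1"]*(u**2).sum(1,keepdims=True))
    return np.c_[u,np.ones(len(u))]
def on_plane(cp,px,z):
    i,M,e=cp; d=rays(i,px)@M.T; return e+d*((z-e[2])/d[:,2])[:,None]
def cloud(cp,depth):
    i,M,e=cp; h,w=depth.shape; v,u=np.mgrid[:h,:w]
    r=rays(i,np.c_[u.ravel(),v.ravel()])*depth.reshape(-1,1)
    P=(r@M.T+e).reshape(h,w,3); P[depth<=0]=np.nan; return P
def proj(cp,P):
    i,M,e=cp; c=(np.atleast_2d(P)-e)@M; s=c[:,:2]/c[:,2:]; r2=(s**2).sum(1,keepdims=True)
    return s*(1+i["k1"]*r2)*K(i)+[i["cx"],i["cy"]]
def tri(rs):
    # rs list of (campose,px)
    A=np.zeros((3,3));b=np.zeros(3)
    for cp,px in rs:
        d=(rays(cp[0],px)@cp[1].T)[0]; d/=np.linalg.norm(d); Q=np.eye(3)-np.outer(d,d); A+=Q;b+=Q@cp[2]
    return np.linalg.solve(A,b)
E
python3 - <<'E'
from h import *
s=get_state(); print({k:np.round(v,3) for k,v in s.items()})
for n in("scene","top","wrist"):
    p,d=read_camera(n); cv2.imwrite(f"pics/{n}0.png",p); np.save(f"pics/{n}0.npy",d)
    print(n,camera_info(n),d.min(),d.max())
    cp=campose(n)
    P=cloud(cp,d)
    for l in("tray","mill","plunger_top","mat","scoop","cap","jar","tube_rack","wash_bottle","bead0"):
        for r in recognise(n,l):
            c,w=r["point"]; print(n,l,np.round(r["point"]),round(r["confidence"],2),np.round(P[min(int(w),419),min(int(c),559)],3))
E
```

```text
pics
{'clock': np.float64(0.0), 'joint_pos': array([-1.252,  0.314,  0.045,  1.304,  0.   ,  1.431]), 'qvel': array([ 0.002, -0.001, -0.001,  0.002,  0.001,  0.002]), 'tau': array([ 1.0000e-03, -4.8063e+01,  2.9853e+01,  2.0000e-02,  0.0000e+00,
        0.0000e+00]), 'tcp_pos': array([ 0.254, -0.515,  0.23 ]), 'orientation': array([-0.001,  0.974,  0.227, -0.   ]), 'wrist_force': array([0.05 , 0.021, 0.216]), 'ft_torque': array([-0.013, -0.008,  0.033]), 'grip_force': np.float64(0.0), 'finger_gap': np.float64(0.086)}
scene {'fovy': 49.29152952793347, 'cx': 275.13145007644664, 'cy': 212.2979355322131, 'k1': 0.007620482444261089, 'eye': array([1.22037584, 0.77102026, 1.01902666]), 'orientation': array([-0.14219404,  0.31805883,  0.85962006, -0.37372823])} 0.0 3.9997687
scene tray [335. 276.] 0.97 [0.546 0.255 0.006]
scene tray [363. 270.] 0.54 [0.482 0.304 0.023]
scene mill [232. 180.] 0.67 [ 0.539 -0.231  0.053]
scene mill [217. 268.] 0.46 [0.814 0.072 0.077]
scene plunger_top [213. 182.] 0.6 [ 0.606 -0.25   0.064]
scene mat [209. 137.] 0.69 [ 0.466 -0.469  0.069]
scene scoop [344. 26
[... 1400 characters left out ...]
 0.067]
top jar [268. 146.] 0.87 [0.793 0.034 0.092]
top jar [342. 222.] 0.65 [ 0.523 -0.232  0.046]
top wash_bottle [136. 243.] 0.83 [0.447 0.488 0.129]
wrist {'fovy': 70.79841068189873, 'cx': 283.7807690440202, 'cy': 212.82440730205323, 'k1': -0.058268416961447224, 'tool_from_camera': array([[-4.90214786e-04, -9.44272737e-01, -3.29163726e-01,
         8.29107372e-02],
       [ 9.99999825e-01, -5.71445618e-04,  1.50034203e-04,
        -2.77784617e-04],
       [-3.29772376e-04, -3.29163595e-01,  9.44272852e-01,
        -1.41951374e-01],
       [ 0.00000000e+00,  0.00000000e+00,  0.00000000e+00,
         1.00000000e+00]])} 0.0 0.53561354
wrist tube_rack [376.  35.] 0.72 [ 0.433 -0.526  0.051]
```

View pics/top0.png

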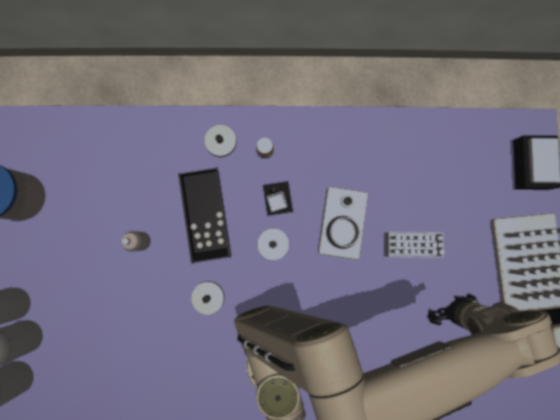

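View pics/scene0.png

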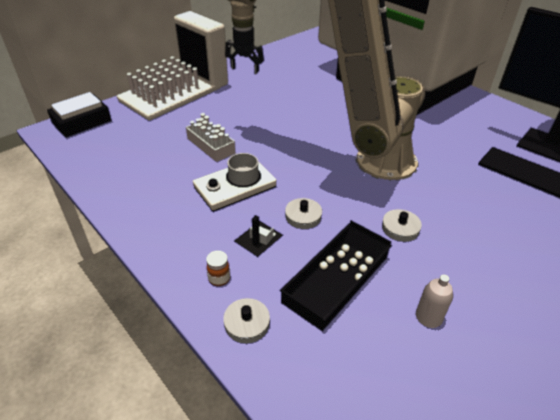

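The top view shows the tray at about (205,215) with its beads toward the robot. The mat and scoop are at (278,198), the mill cup at (342,232), and the plunger at (348,201). There are three cap look-alikes at (273,244), (207,298) and (220,140). The rightmost is (273,244), at about world (0.45, 0.03). I'll fit poses from depth next.

```bash
python3 - <<'E'
from h import *
Ps=[];Cs=[]
for n in("top","scene"):
    P=cloud(campose(n),np.load(f"pics/{n}0.npy")); c=cv2.imread(f"pics/{n}0.png")
    m=np.isfinite(P[...,2]); Ps.append(P[m]); Cs.append(c[m])
    b=(abs(P[...,0]-.45)<.3)&(abs(P[...,1]-.1)<.3)&(abs(P[...,2])<.02); print(n,"bench",np.nanmedian(P[b][:,2]),np.nanstd(P[b][:,2]))
def box(P,x,y,z): return P[(P[:,0]>x[0])&(P[:,0]<x[1])&(P[:,1]>y[0])&(P[:,1]<y[1])&(P[:,2]>z[0])&(P[:,2]<z[1])]
def rect(Q): 
    r=cv2.minAreaRect((Q[:,:2]*1000).astype(np.float32)); return np.round(r[0],1),np.round(r[1],1),round(r[2],1),len(Q)
for k,n in enumerate(("top","scene")):
    P=Ps[k]; print(n)
    print(" tray>40",rect(box(P,(.32,.76),(.13,.40),(.042,.08)))," >60",rect(box(P,(.32,.76),(.13,.40),(.061,.08))))
    print(" mill base",rect(box(P,(.36,.7),(-.36,-.14),(.027,.043))))
    Q=box(P,(.36,.7),(-.36,-.14),(.088,.105)); print(" cup rim",rect(Q),cv2.minEnclosingCircle((Q[:,:2]*1000).astype(np.float32)), np.percentile(Q[:,2],[10,50,90]))
    Q=box(P,(.56,.64),(-.32,-.18),(.05,.075)); print(" plunger",rect(Q),Q.mean(0),np.percentile(Q[:,2],[10,50,90]))
    Q=box(P,(.36,.54),(-.05,.11),(.022,.04)); print(" cap",rect(Q),cv2.minEnclosingCircle((Q[:,:2]*1000).astype(np.float32)))
    Q=box(P,(.36,.54),(-.05,.11),(.05,.075)); print(" knob",Q.mean(0) if len(Q) else 0)
    Q=box(P,(.54,.72),(-.09,.10),(.09,.13)); print(" scoop post top",Q.mean(0) if len(Q) else 0,len(Q))
    Q=box(P,(.54,.72),(-.09,.10),(.025,.045)); print(" scoop walls",rect(Q) if len(Q) else 0)
    Q=box(P,(.35,.72),(-.5,-.34),(.03,.13)); print(" rack",rect(Q))
im=cv2.imread("pics/top0.png")
a=cv2.resize(im[160:270,170:300],None,fx=6,fy=5.4,interpolation=cv2.INTER_CUBIC)
im=cv2.imread("pics/top0.png"); cv2.imwrite("pics/topcrop.png",cv2.convertScaleAbs(a,alpha=1.6,beta=20))
E
```

```text
top bench 0.0015253614591932418 0.004067221518502724
scene bench 0.001998411970516978 0.003935530159478953
top
 tray>40 (array([548.6, 266.3]), array([331.7, 147.6]), 9.2, 693)  >60 (array([546.6, 265.7]), array([325.5, 143.8]), 9.5, 77)
 mill base (array([ 520.8, -243.9]), array([151.1, 251.6]), 81.2, 2225)
 cup rim (array([ 487.1, -237.9]), array([101.9, 102.5]), 17.6, 118) ((487.0947570800781, -238.5501251220703), 52.368804931640625) [0.09166807 0.09682948 0.10010354]
 plunger (array([ 601.4, -255.9]), array([41., 38.]), 25.0, 77) [ 0.5999368  -0.25482089  0.06023701] [0.05113576 0.06198952 0.06599557]
 cap (array([443. ,  16.5]), array([114.5, 114.3]), 44.9, 744) ((442.8900146484375, 16.533802032470703), 58.832279205322266)
 knob [0.44325627 0.01656063 0.06326799]
 scoop post top [0.63589069 0.01394553 0.11208293] 32
 scoop walls (array([610.2,   5.9]), array([47. , 59.3]), 19.1, 25)
 rack (array([ 441.5, -449.6]), array([100. ,  90.1]), 88.8, 485)
scene
 tray>40 (array([547.5, 267. ]), array([335.5, 148.2]), 9.2, 1454)  >60 (array([507.2, 320.2]), array([345. , 127.2]), 33.4, 172)
 mill base (array([ 522. , -239.4]), array([154.1, 252.8]), 81.8, 1435)
 cup rim (array([ 488.3, -234.7]), array([107.8, 102.4]), 62.1, 208) ((488.3418884277344, -234.92613220214844), 55.31161880493164) [0.08930783 0.09569869 0.09960208]
 plunger (array([ 604.5, -253.3]), array([38.9, 36.2]), 86.9, 85) [ 0.60460448 -0.24872002  0.05968844] [0.0510741  0.06140358 0.06574509]
 cap (array([443.1,  20.1]), array([119.7, 115.4]), 17.8, 685) ((445.6555480957031, 17.5310001373291), 62.8394775390625)
 knob [0.44661631 0.02260728 0.06109837]
 scoop post top [0.63949748 0.01994087 0.10621202] 77
 scoop walls (array([617.9,  21.1]), array([41.3, 70.2]), 52.9, 111)
 rack (array([ 443.7, -447.8]), array([104.3,  93.5]), 90.0, 679)
```

View pics/topcrop.png

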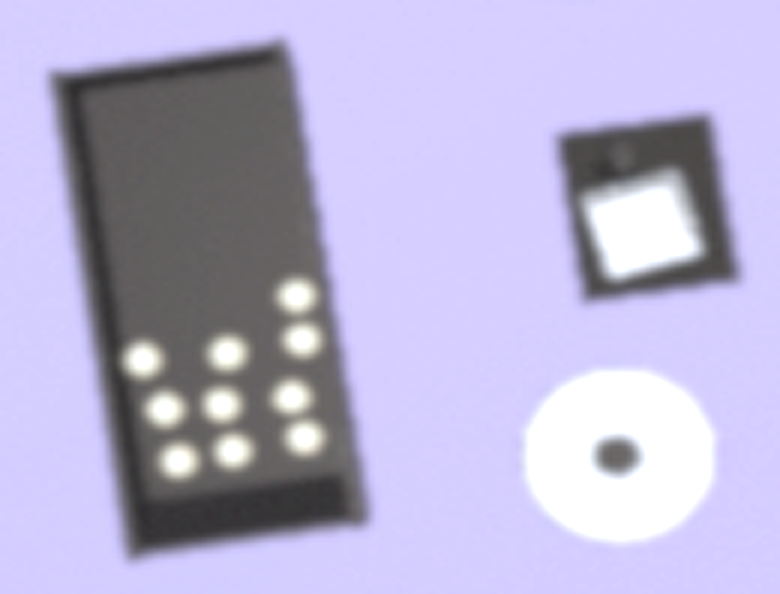

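Ten beads are visible. The ramp is at the robot end of the tray, the tray yaw is about 9°, and the scoop mouth faces the robot. I'll move in to look at the scoop up close.

```bash
cat >> h.py <<'E'
def Rt(yaw,tilt=0): # tilt<0: tool z swings away from tool x
    return R.from_euler("z",yaw)*R.from_euler("x",np.pi)*R.from_euler("y",tilt)
def plan(tgts,start=None,maxstep=60,show=True):
    """tgts: list of (pos m, Rotation, grip[, nrows]) -> rows in mm/rad, straight line + slerp"""
    if start is None: s=get_state(); p=np.array(s["tcp_pos"]); o=Rq(s["orientation"])
    else: p,o=start
    rows=[]
    for t in tgts:
        g=t[2]; d=np.linalg.norm(t[0]-p); a=(o.inv()*t[1]).magnitude()
        n=t[3] if len(t)>3 else max(1,int(np.ceil(max(d*1000/maxstep,a/.183))))
        p0=p.copy(); 
        for k in range(n):
            rv=(o.inv()*t[1]).as_rotvec()/(n-k)
            sh=o.inv().apply(p0+(np.array(t[0])-p0)*(k+1)/n-p)*1000
            row=np.r_[g,np.round(sh,1 if d<.1 else 0),np.round(rv,3)]
            p=p+o.apply(row[1:4])/1000; o=o*R.from_rotvec(row[4:]); rows.append(row)
    if show:
        for i in range(0,len(rows),8): print("CALL [",", ".join(",".join(f"{x:g}" for x in r) for r in rows[i:i+8]),"]")
    return p,o
D=np.radians
E
python3 - <<'E'
from h import *
plan([(np.array([.61,.01,.24]),Rt(D(195)),1)])
E
```

```text
CALL [ 1,32,-18,-1,-0,0,-0.173, 1,36,-13,-0,-0,0,-0.173, 1,36,-6,-1,-0,0,-0.173, 1,38,-0,-0,-0,0,-0.173, 1,37,6,-1,-0,0,-0.173, 1,35,13,-0,-0,0,-0.173, 1,32,18,-1,-0,0,-0.173, 1,29,24,-0,-0,0,-0.173 ]
CALL [ 1,24,29,-1,-0,0,-0.173, 1,19,32,-0,-0,0,-0.173, 1,13,35,-1,-0,0,-0.174, 1,7,36,-0,-0,0,-0.173, 1,0,38,-1,-0,0,-0.174, 1,-6,36,-0,-0,0,-0.173, 1,-12,36,-1,-0,-0,-0.174, 1,-18,32,-0,-0,-0,-0.173 ]
CALL [ 1,-24,29,-1,-0,-0,-0.174 ]
```

>>> arm_command:
  moves: [1,32,-18,-1,0,0,-0.173,1,36,-13,0,0,0,-0.173,1,36,-6,-1,0,0,-0.173,1,38,0,0,0,0,-0.173,1,37,6,-1,0,0,-0.173,1,35,13,0,0,0,-0.173,1,32,18,-1,0,0,-0.173,1,29,24,0,0,0,-0.173]

```text
clock: 2.65
tcp_pos: [0.4223, -0.267, 0.2355]
orientation: [0.0, 0.603, 0.798, -0.0]
wrist_force: [-0.3, -0.1, 0.7]
finger_gap: 0.0855
grip_force: 0.0
```

>>> arm_command:
  moves: [1,24,29,-1,0,0,-0.173,1,19,32,0,0,0,-0.173,1,13,35,-1,0,0,-0.174,1,7,36,0,0,0,-0.173,1,0,38,-1,0,0,-0.174,1,-6,36,0,0,0,-0.173,1,-12,36,-1,0,0,-0.174,1,-18,32,0,0,0,-0.173]

```text
clock: 3.65
tcp_pos: [0.5894, -0.0201, 0.2394]
orientation: [0.0, -0.047, 0.999, -0.0]
wrist_force: [-0.1, -0.2, -0.3]
finger_gap: 0.0854
grip_force: 0.0
```

>>> arm_command:
  moves: [1,-24,29,-1,0,0,-0.174,1,0,0,0,0,0,0]

```text
clock: 3.9
tcp_pos: [0.6111, 0.0118, 0.2398]
orientation: [0.0, -0.132, 0.991, 0.0]
wrist_force: [0.5, -0.0, -0.2]
finger_gap: 0.085
grip_force: 0.0
```

```bash
cat >> h.py <<'E'
def snap(n,name=None):
    st=get_state(); cp=campose(n,st); p,d=read_camera(n)
    if name: cv2.imwrite(f"pics/{name}.png",p); np.save(f"pics/{name}.npy",d)
    return p,d,cp
E
python3 - <<'E'
from h import *
p,d,cp=snap("wrist","w1")
P=cloud(cp,d)
s=get_state();print(s["tcp_pos"],s["joint_pos"])
for l in("scoop","mat"):
    for r in recognise("wrist",l): c,w=r["point"];print(l,r,P[int(w),int(c)])
E
```

```text
[0.61034699 0.01066694 0.2398822 ] [-1.13779046e-01  3.82491091e-01  1.66024702e-01  1.35482175e+00
 -3.56670148e-04 -3.76733331e-01]
scoop {'point': [279.6, 178.8], 'confidence': 0.94} [0.60902978 0.00456842 0.00563387]
mat {'point': [253.4, 174.7], 'confidence': 0.84} [ 0.61340367 -0.02932643  0.00261192]
mat {'point': [531.3, 136.4], 'confidence': 0.44} [0.47093375 0.28875593 0.02413998]
```

View pics/w1.png

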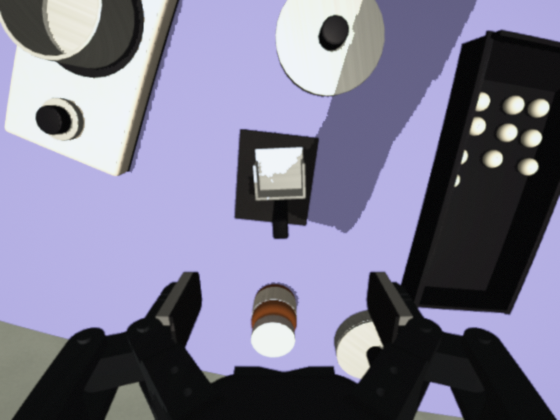

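The wrist view shows the scoop on the mat at (279,180), with its post at (281,220) and its mouth toward the robot. Next I'll fit the post, the scoop yaw and the mat.

```bash
python3 - <<'E'
from h import *
p=cv2.imread("pics/w1.png"); d=np.load("pics/w1.npy"); cp=campose("wrist"); P=cloud(cp,d)
def rect(Q):
    r=cv2.minAreaRect((Q[:,:2]*1000).astype(np.float32)); return np.round(r[0],1),np.round(r[1],1),round(r[2],1),len(Q)
roi=np.zeros(d.shape,bool); roi[120:245,225:330]=1
Z=P[...,2]
print("bench",np.nanmedian(Z[250:270,150:250]), np.nanstd(Z[250:270,150:250]))
print("post top",[rect(P[roi&(Z>a)]) for a in (.09,.1,.105)],np.nanmax(Z[roi]), np.nanmedian(Z[roi&(Z>.1)]))
print("walls",[rect(P[roi&(Z>a)&(Z<.06)]) for a in (.03,.036)])
g=p.sum(2)
dark=roi&(g<120); cs=np.argwhere(dark)
# mat corners in picture by minAreaRect in world plane z=.004
m=cv2.morphologyEx(((g<200)&roi).astype(np.uint8),cv2.MORPH_OPEN,np.ones((3,3)))
v,u=np.nonzero(roi&(Z>-.002)&(Z<.012)&(g<150)); W=on_plane(cp,np.c_[u,v],.004); print("mat",rect(W))
# bright scoop floor
v,u=np.nonzero(roi&(g>300)&(Z<.015)&(np.abs(p[...,0].astype(int)-p[...,2])<25)); W=on_plane(cp,np.c_[u,v],.0065); print("floor",rect(W))
# mill/tray partial check, cap knob
Q=P[:110,270:390][(Z[:110,270:390]>.055)]; print("knob",np.nanmedian(Q,0))
E
```

```text
bench -0.00048335953332573345 0.0007195861538526183
post top [(array([632.9,  10.9]), array([21.6, 15.6]), 16.9, 428), (array([632.9,  10.8]), array([21.6, 15. ]), 15.1, 374), (array([632.9,  10.8]), array([21.5, 15. ]), 15.0, 350)] 0.11499374564514708 0.11291148382002555
walls [(array([608.4,   3.1]), array([52.3, 59. ]), 17.3, 490), (array([608.4,   3.1]), array([52.3, 59. ]), 17.3, 411)]
mat (array([610.7,  -2.9]), array([116.2,  96.9]), 8.6, 3379)
floor (array([6.021e+02, 1.000e-01]), array([67.7, 67. ]), 17.6, 1930)
knob [0.44070746 0.0143412  0.06247578]
```

```bash
python3 - <<'E'
from h import *
plan([(np.array([.633,.0108,.16]),Rt(D(196.5)),1),(np.array([.633,.0108,.076]),Rt(D(196.5)),1,4)])
E
```

```text
CALL [ 1,-11.5,-2.3,40,-0,-0,-0.014, 1,-11.4,-2.5,40.1,-0,-0.001,-0.013, 1,-0,0,21,-0,0,-0, 1,-0,0,21,-0,0,-0, 1,-0,0,21,-0,0,-0, 1,-0,0.1,21,-0,0,-0 ]
```

>>> arm_command:
  moves: [1,-11.5,-2.3,40,0,0,-0.014,1,-11.4,-2.5,40,0,0,-0.013,1,0,0,21,0,0,0,1,0,0,21,0,0,0,1,0,0,21,0,0,0,1,0,0,21,0,0,0,1,0,0,0,0,0,0]

```text
clock: 4.92
tcp_pos: [0.6314, 0.0102, 0.0747]
orientation: [-0.002, -0.143, 0.99, 0.0]
wrist_force: [-1.3, 0.3, -0.7]
finger_gap: 0.0851
grip_force: 0.0
```

>>> arm_command:
  moves: [-1,0,0,0,0,0,0,-1,0,0,0,0,0,0,-1,0,0,0,0,0,0,-1,0,0,0,0,0,0,-1,0,0,0,0,0,0,-1,0,0,0,0,0,0]
  newtons: 100

```text
clock: 5.68
tcp_pos: [0.6338, 0.0114, 0.0767]
orientation: [0.0, -0.144, 0.99, -0.0]
wrist_force: [-0.1, 0.7, 2.5]
finger_gap: 0.0147
grip_force: 97.2
```

The scoop is held. I'll take the tray pose and bead positions from the pictures I already have.

```bash
cat >> h.py <<'E'
TR=dict(c=np.array([.548,.266]),yaw=D(9.3))
def t2w(x,y,T=None):
    T=T or TR; c,s=np.cos(T["yaw"]),np.sin(T["yaw"]); return T["c"]+np.array([c*x-s*y,s*x+c*y])
def w2t(P,T=None):
    T=T or TR; c,s=np.cos(T["yaw"]),np.sin(T["yaw"]); q=np.atleast_2d(P)[:,:2]-T["c"]; return np.c_[c*q[:,0]+s*q[:,1],-s*q[:,0]+c*q[:,1]]
def beads(p,cp,z=.017,thr=110,rng=(-.165,.165,-.07,.07),amin=15):
    g=p.min(2); m=(g>thr).astype(np.uint8); n,_,st,ce=cv2.connectedComponentsWithStats(m); o=[]
    for k in range(1,n):
        w=on_plane(cp,[ce[k]],z); t=w2t(w)[0]
        if st[k,4]>=amin and rng[0]<t[0]<rng[1] and rng[2]<t[1]<rng[3]: o.append(np.r_[t*1000,st[k,4],ce[k]])
    return np.array(sorted(o,key=lambda a:a[0])) if o else np.zeros((0,5))
E
python3 - <<'E'
from h import *
p=cv2.imread("pics/top0.png"); np.set_printoptions(suppress=True,precision=1)
b=beads(p,campose("top"),thr=100,amin=6); print(b)
p=cv2.imread("pics/w1.png"); d=np.load("pics/w1.npy"); i,_,_=campose("wrist")
o=Rq([0,-.132,.991,0]); T=np.eye(4);T[:3,:3]=o.as_matrix();T[:3,3]=[.6105,.011,.2399];C=T@np.array(i["tool_from_camera"]);cp=(i,C[:3,:3],C[:3,3])
print(beads(p,cp,thr=120))
P=cloud(cp,d);Z=P[...,2];roi=np.zeros(d.shape,bool);roi[20:320,400:]=1
for a,b_ in((.045,.06),(.061,.09)):
    Q=P[roi&(Z>a)&(Z<b_)];r=cv2.minAreaRect((Q[:,:2]*1000).astype(np.float32));print(r,len(Q)); q=w2t(Q)*1000; print(np.percentile(q,[0.5,2,10,50,90,98,99.5],axis=0).T)
# tray +x end wall outer & right wall outer in tray frame
Q=P[roi&(Z>.045)&(Z<.06)];q=w2t(Q)*1000
R_=q[q[:,1]<-50]; print("right wall y",np.polyfit(R_[:,0],R_[:,1],1),R_[:,1].min(),R_[:,1].max()); 
L=q[q[:,1]>50];print("left",len(L),np.polyfit(L[:,0],L[:,1],1) if len(L)>5 else 0)
F=q[q[:,0]>130];print("far x",np.percentile(F[:,0],[1,50,99]))
Q=P[roi&(Z<.02)];q=w2t(Q)*1000; f=(abs(q[:,0]-60)<80)&(abs(q[:,1])<50);print("floor z",np.median(Q[f][:,2]))
E
```

```text
[[-103.8   40.7   24.   199.3  245. ]
 [-101.9    6.7   24.   208.3  243. ]
 [-100.2  -38.3   27.   220.3  240.6]
 [ -71.5  -34.6   22.   218.1  233.1]
 [ -69.8    8.6   24.   206.5  234.5]
 [ -67.    43.8   24.   197.   235.3]
 [ -35.3    0.    25.   207.4  225. ]
 [ -33.4  -47.4   25.   220.   222.4]
 [ -30.7   52.3   24.   193.3  226. ]
 [  -3.   -48.5   24.   219.   214.3]]
[[-107.3   40.8  239.   540.1  107.9]
 [-106.3    6.6  247.   515.1  104.7]
 [-103.9  -36.   186.   482.5  101.7]
 [ -75.4  -34.1  213.   477.4  126.1]
 [ -73.4    8.4  234.   508.4  132.3]
 [ -71.    43.8  225.   532.8  138. ]
 [ -39.3   -0.3  220.   493.8  158.7]
 [ -37.1  -40.1   55.   464.3  156.7]
 [ -35.2   52.2  206.   529.4  166.7]
 [  -6.2  -40.7   35.   457.1  180.5]]
((546.3307495117188, 264.9075012207031), (334.5527038574219, 148.6702423095703), 9.203694343566895) 5163
[[-166.  -162.3 -159.7   14.4  157.8  161.4  162.9]
 [ -74.7  -74.3  -73.4  -49.4   66.1   70.8   72. ]]
((391.37060546875, 206.02159118652344), (6.733940601348877, 73.4443130493164), 9.527554512023926) 530
[[-167.4 -166.9 -166.2 -163.3 -161.7 -161.4 -161.1]
 [ -70.4  -69.8  -66.6  -38.4   -9.3   -3.     0.9]]
right wall y [ -0.  -69.9] -75.31802581943487 -50.0949202351999
left 1666 [-0.  65.8]
far x [130.8 158.  163.6]
floor z 0.00519032405350342
```

```bash
cat >> h.py <<'E'
TR=dict(c=np.array([.5465,.265]),yaw=D(9.3))
G=np.array([.036,0,.0725])
def sp(xyz,yaw,tilt=0,ref=(0,0,0)):
    """scoop with its point ref at world xyz, heading yaw (scoop x), tilt>0 mouth up -> TCP pos, Rotation"""
    o=Rt(yaw+np.pi,tilt); S=o*R.from_euler("y",np.pi)  # scoop axes: x=-tool x, y=tool y, z=-tool z
    return np.array(xyz)+S.apply(G-np.array(ref)), o
def tr(x,y,z,tilt=0,ref=(0,0,0),g=-1,n=None):
    p,o=sp(np.r_[t2w(x/1000,y/1000),z/1000],TR["yaw"],D(tilt),np.array(ref)/1000)
    return (p,o,g) if n is None else (p,o,g,n)
E
python3 - <<'E'
from h import *
s=get_state();p=np.array(s["tcp_pos"]);o=Rq(s["orientation"]);print(p)
plan([(p+[0,0,.14],o,-1),tr(55,-34,135),tr(55,-34,40),tr(55,-34,6.5,n=4)])
E
```

```text
[0.63382208 0.01135878 0.07672885]
CALL [ -1,-0,-0,-47,0,0,0, -1,-0,-0,-46,0,0,0, -1,-0,-0,-47,0,0,0, -1,-19,56,2,-0,0,0.032, -1,-17,56,3,-0,0,0.032, -1,-15,57,2,-0,0,0.032, -1,-13,57,2,-0,0.001,0.031, -1,0,-0.1,47.6,-0,-0,0 ]
CALL [ -1,0,-0,47.6,-0,-0,0, -1,0,-0,8.4,-0,-0,0, -1,0,-0,8.4,-0,-0,0, -1,0,-0,8.3,-0,-0,0, -1,0,-0,8.4,-0,-0,0 ]
```

>>> arm_command:
  moves: [-1,0,0,-47,0,0,0,-1,0,0,-46,0,0,0,-1,0,0,-47,0,0,0,-1,-19,56,2,0,0,0.032,-1,-17,56,3,0,0,0.032,-1,-15,57,2,0,0,0.032,-1,-13,57,2,0,0,0.031,-1,0,0,0,0,0,0]

```text
clock: 6.68
tcp_pos: [0.6404, 0.2506, 0.2057]
orientation: [-0.001, -0.084, 0.996, 0.0]
wrist_force: [-0.5, -0.6, -1.7]
finger_gap: 0.0147
grip_force: 98.2
```

>>> arm_command:
  moves: [-1,0,0,30,0,0,0,-1,0,0,32,0,0,0,-1,0,0,32,0,0,0,-1,0,0,10,0,0,0,-1,0,0,10,0,0,0,-1,0,0,7,0,0,0,-1,0,0,0,0,0,0]

```text
clock: 7.55
tcp_pos: [0.6417, 0.246, 0.0864]
orientation: [0.0, -0.081, 0.997, -0.0]
wrist_force: [-0.2, -0.5, -1.1]
finger_gap: 0.0149
grip_force: 98.2
```

>>> arm_command:
  moves: [-1,0,0,4,0,0,0,-1,0,0,3,0,0,0,-1,0,0,0,0,0,0]

```text
clock: 7.92
tcp_pos: [0.6415, 0.2462, 0.0791]
orientation: [-0.0, -0.081, 0.997, -0.0]
wrist_force: [0.5, -0.3, -1.8]
finger_gap: 0.0149
grip_force: 98.2
```

>>> arm_command:
  moves: [-1,0,0,0.8,0,0,0,-1,0,0,0,0,0,0]

```text
clock: 8.18
tcp_pos: [0.6417, 0.2462, 0.0788]
orientation: [0.0, -0.081, 0.997, 0.0]
wrist_force: [-0.4, 0.5, -0.3]
finger_gap: 0.0148
grip_force: 98.6
```

```bash
python3 - <<'E'
from h import *
s=get_state();p=np.array(s["tcp_pos"]);print(p,s["wrist_force"],w2t(p)*1000,np.degrees(Rq(s["orientation"]).as_euler("zyx")))
st=(p,Rq(s["orientation"]))
plan([tr(-84,-34,p[2]*1000-72.5,n=11),tr(-98.5,-34,p[2]*1000-72.5,n=3)],start=st)
E
```

```text
[0.64174747 0.2462379  0.07878178] [-0.40118867  0.5105046  -0.34322617] [[ 90.96348662 -33.90784625]] [ 1.70703277e+02  2.39008075e-02 -1.79994426e+02]
CALL [ -1,13,-0,-0,0,0,-0, -1,12,-0,-0,0,0,-0, -1,13,-0,-0,0,0,-0, -1,13,-0,-0,0,0,-0, -1,12,-0,-0,0,0,-0, -1,13,-0,-0,0,0,-0, -1,12,-0,-0,0,0,-0, -1,13,-0,-0,0,0,-0 ]
CALL [ -1,13,-0,-0,0,0,-0, -1,12,-0,-0,0,0,-0, -1,13,-0,-0,0,0,-0, -1,4.8,-0,-0,0,0,-0, -1,4.8,-0.1,-0,0,0,-0, -1,4.9,-0,-0.1,0,0,-0 ]
```

>>> arm_command:
  moves: [-1,13,0,0,0,0,0,-1,12,0,0,0,0,0,-1,13,0,0,0,0,0,-1,13,0,0,0,0,0,-1,12,0,0,0,0,0,-1,13,0,0,0,0,0,-1,12,0,0,0,0,0,-1,10,0,0,0,0,0]

```text
clock: 9.18
tcp_pos: [0.5446, 0.2303, 0.0788]
orientation: [0.0, -0.081, 0.997, 0.0]
wrist_force: [1.0, -0.2, 0.8]
finger_gap: 0.0148
grip_force: 98.1
```

>>> arm_command:
  moves: [-1,8,0,0,0,0,0,-1,8,0,0,0,0,0,-1,8,0,0,0,0,0,-1,8,0,0,0,0,0,-1,8,0,0,0,0,0,-1,7,0,0,0,0,0,-1,0,0,0,0,0,0]

```text
clock: 10.05
tcp_pos: [0.4978, 0.2227, 0.0786]
orientation: [-0.0, -0.081, 0.997, 0.0]
wrist_force: [1.0, 1.7, 4.6]
finger_gap: 0.0148
grip_force: 98.9
```

```bash
python3 - <<'E'
from h import *
p,d,cp=snap("wrist","w2")
s=get_state();print(s["tcp_pos"],s["wrist_force"],w2t(s["tcp_pos"])*1000)
E
```

```text
[0.49787507 0.22272302 0.0786201 ] [0.42238974 1.03587409 5.91032783] [[-54.81790711 -33.86330274]]
```

View pics/w2.png

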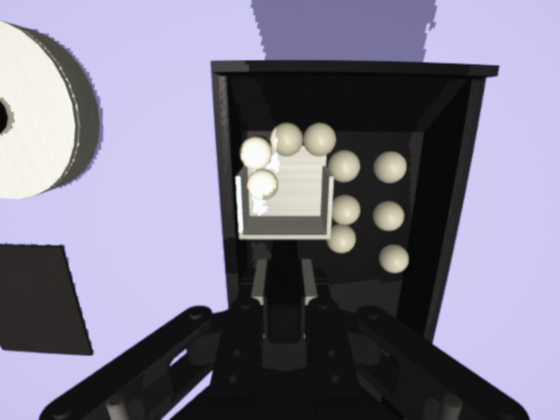

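Two beads are in the scoop and two are at the lip against the ramp. I'll push on 7 mm and then tilt the mouth up while lifting.

```bash
python3 - <<'E'
from h import *
s=get_state();p=np.array(s["tcp_pos"]);z=6.5
st=(p,Rq(s["orientation"]))
x0=w2t(p)[0,0]*1000-36; print(x0)
a=x0-7+47
plan([tr(x0-7,-34,z,n=2),tr(a-3,-34,z+1,tilt=14,ref=(47,0,0),n=3),tr(a-3,-34,z+8,tilt=22,ref=(47,0,0),n=2),tr(a+25,-34,z+100,tilt=22,ref=(47,0,0),n=3)],start=st)
E
```

```text
-90.8179071135676
CALL [ -1,3.5,-0.1,-0.2,0,-0,-0, -1,3.5,-0,-0.2,0,-0.001,-0, -1,-5,-0,-0.5,0,0.082,-0, -1,-4.9,-0,-0.9,0,0.081,-0, -1,-4.8,-0,-1.3,0,0.082,0, -1,-4.2,-0,-3.8,0,0.07,0, -1,-4,-0,-4.1,0,0.069,0, -1,2.8,-0,-31.9,0,0,0 ]
CALL [ -1,2.9,-0,-31.9,0,0,0, -1,2.8,-0,-32,0,0,0 ]
```

>>> arm_command:
  moves: [-1,3.5,0,0,0,0,0,-1,3.5,0,0,0,0,0,-1,-5,0,-0.5,0,0.082,0,-1,-5,0,-0.9,0,0.082,0,-1,-4.8,0,-1.3,0,0.082,0,-1,-4.2,0,-3.8,0,0.07,0,-1,-4,0,-4,0,0.07,0,-1,0,0,0,0,0,0]

```text
clock: 11.1
tcp_pos: [0.5151, 0.225, 0.0824]
orientation: [-0.194, -0.079, 0.978, -0.016]
wrist_force: [0.4, 0.7, -2.9]
finger_gap: 0.0148
grip_force: 98.0
```

>>> arm_command:
  moves: [-1,3,0,-20,0,0,0,-1,3,0,-25,0,0,0,-1,3,0,-30,0,0,0,-1,3,0,-30,0,0,0,-1,0,0,0,0,0,0]

```text
clock: 11.72
tcp_pos: [0.5446, 0.2303, 0.1884]
orientation: [-0.19, -0.08, 0.978, -0.015]
wrist_force: [-0.1, -0.2, -2.3]
finger_gap: 0.0148
grip_force: 98.4
```

```bash
python3 - <<'E'
from h import *
p,d,cp=snap("wrist","w3")
s=get_state();print(s["tcp_pos"],s["wrist_force"],w2t(s["tcp_pos"])*1000,np.degrees(Rq(s["orientation"]).as_euler("zyx")))
E
```

```text
[0.5439495  0.23022309 0.18683748] [ 0.21904541  0.20059218 -3.08710217] [[ -8.13705953 -33.90762488]] [169.97899223 -21.76451696 176.24391183]
```

View pics/w3.png

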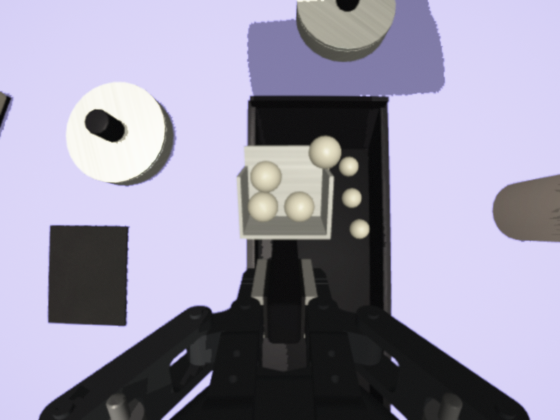

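Three beads are well inside. The fourth is caught on the lip in front of the side wall at (325,152). I'll roll the scoop gently over the tray so it drops inside.

>>> arm_command:
  moves: [-1,0,0,0,-0.07,0,0,-1,0,0,0,-0.08,0,0,-1,0,0,0,-0.08,0,0,-1,0,0,0,-0.07,0,0,-1,0,0,0,0,0,0,-1,0,0,0,0,0,0]

```text
clock: 12.52
tcp_pos: [0.5435, 0.2303, 0.1861]
orientation: [-0.202, -0.05, 0.969, 0.13]
wrist_force: [-0.5, 0.9, -2.3]
finger_gap: 0.0147
grip_force: 98.3
```

```bash
python3 - <<'E'
from h import *
p,d,cp=snap("wrist","w4")
cv2.imwrite("pics/w4c.png",p[80:260,200:420])
s=get_state();print(s["tcp_pos"],s["wrist_force"])
E
```

```text
[0.54371025 0.23060957 0.18643354] [-0.12593673  0.27963127 -2.35799245]
```

View pics/w4c.png

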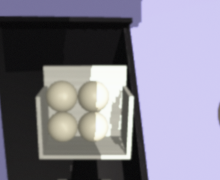

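All four beads are inside. I'll carry them to a hover beyond the cup and measure its rim from close by.

```bash
python3 - <<'E'
from h import *
s=get_state();p=np.array(s["tcp_pos"]);o=Rq(s["orientation"])
a,b=plan([(p+[0,0,.055],Rt(D(189.3),D(20)),-1,3),(np.array([.55,0,.245]),Rt(D(172),D(20)),-1,6),(np.array([.579,-.286,.24]),Rt(D(154),D(20)),-1,7)])
print(a)
E
```

```text
CALL [ -1,6.9,5,-16.2,0.1,-0.013,-0.002, -1,6.7,3.4,-16.8,0.099,-0.012,-0.002, -1,6.5,1.7,-17,0.1,-0.013,-0.001, -1,5,-38,1,-0.017,0,0.047, -1,3,-38,1,-0.017,0,0.047, -1,2,-39,-0,-0.017,0,0.047, -1,-1,-38,-1,-0.017,0,0.048, -1,-2,-39,-1,-0.018,0,0.047 ]
CALL [ -1,-4,-38,-3,-0.017,0,0.048, -1,-9,-40,-3,-0.015,0,0.042, -1,-12,-39,-3,-0.015,0,0.042, -1,-12,-39,-4,-0.016,0,0.042, -1,-15,-38,-4,-0.015,0,0.042, -1,-16,-38,-5,-0.016,0,0.042, -1,-17,-37,-5,-0.015,0,0.042, -1,-19,-35,-7,-0.016,0.001,0.043 ]
[ 0.57928196 -0.28566034  0.24045207]
```

>>> arm_command:
  moves: [-1,7,5,-16,0.1,-0.013,-0.002,-1,7,3.4,-17,0.1,-0.012,-0.002,-1,6.5,1.7,-17,0.1,-0.013,-0.001,-1,5,-38,1,-0.017,0,0.047,-1,3,-38,1,-0.017,0,0.047,-1,2,-39,0,-0.017,0,0.047,-1,-1,-38,-1,-0.017,0,0.048,-1,-2,-39,-1,-0.018,0,0.047]

```text
clock: 13.58
tcp_pos: [0.5491, 0.0375, 0.2446]
orientation: [-0.172, 0.044, 0.984, 0.008]
wrist_force: [1.1, -0.2, -2.1]
finger_gap: 0.0143
grip_force: 98.3
```

>>> arm_command:
  moves: [-1,-4,-38,-3,-0.017,0,0.048,-1,-9,-40,-3,-0.015,0,0.042,-1,-12,-39,-3,-0.015,0,0.042,-1,-12,-39,-4,-0.016,0,0.042,-1,-15,-38,-4,-0.015,0,0.042,-1,-16,-38,-5,-0.016,0,0.042,-1,-17,-37,-5,-0.015,0,0.042,-1,-19,-35,-7,-0.016,0,0.043]

```text
clock: 14.58
tcp_pos: [0.5796, -0.2864, 0.2411]
orientation: [-0.168, 0.222, 0.96, 0.039]
wrist_force: [0.2, -0.1, -2.2]
finger_gap: 0.0154
grip_force: 98.3
```

>>> arm_command:
  moves: [-1,0,0,0,0,0,0,-1,0,0,0,0,0,0]

```text
clock: 14.82
tcp_pos: [0.5795, -0.2854, 0.2407]
orientation: [-0.169, 0.222, 0.96, 0.04]
wrist_force: [1.1, 1.0, -2.4]
finger_gap: 0.015
grip_force: 98.3
```

```bash
python3 - <<'E'
from h import *
from scipy.optimize import least_squares
p,d,cp=snap("wrist","w5")
s=get_state();print(s["tcp_pos"],s["wrist_force"],np.degrees(Rq(s["orientation"]).as_euler("zyx")),s["joint_pos"])
P=cloud(cp,d);Z=P[...,2]
m=(Z>.09)&(Z<.102)&(np.hypot(P[...,0]-.485,P[...,1]+.24)<.07); Q=P[m]; print(len(Q),np.median(Q,0))
r=least_squares(lambda v:np.hypot(Q[:,0]-v[0],Q[:,1]-v[1])-.050,[.485,-.24],loss="soft_l1",f_scale=.002); print("cup",r.x,np.std(r.fun))
m=(Z>.03)&(Z<.042);Q=P[m];print(len(Q), np.median(Q[:,2]),cv2.minAreaRect((Q[:,:2]*1000).astype(np.float32)))
E
```

```text
[ 0.57949068 -0.28489047  0.2411557 ] [-0.13129408  0.65409075 -1.89870913] [-152.61260709  -17.82177322 -170.92060869] [-0.5639834   0.8369452   0.88470929  1.96461962 -0.03664854 -0.10447388]
920 [ 0.45715511 -0.21310497  0.09594698]
cup [ 0.48639898 -0.23923856] 0.0013054778059535734
10725 0.03445868928730966 ((461.4328918457031, -207.16229248046875), (720.3090209960938, 401.3124694824219), 62.84846496582031)
```

View pics/w5.png

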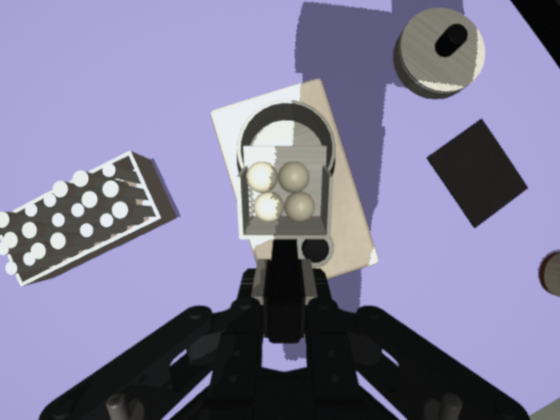

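The four beads are still in the scoop and the cup rim fits at (0.4864, -0.2392). Next I'll bring the lip over the cup and tip.

```bash
cat >> h.py <<'E'
CUP=np.array([.4864,-.2392])
def du(off,z,tilt,n=None,yaw=-26):
    y=D(yaw); xy=CUP+off/1000*np.array([np.cos(y),np.sin(y)])
    p,o=sp(np.r_[xy,z/1000],y,D(tilt),(-.030,0,0)); return (p,o,-1) if n is None else (p,o,-1,n)
E
python3 - <<'E'
from h import *
a=plan([du(22,125,16,3),du(20,108,5,2),du(20,105,-10,2),du(20,100,-30,2),du(18,95,-60,3)])
print(a[0])
E
```

```text
CALL [ -1,-7.9,0.1,20.1,0,-0.023,0, -1,-7.4,0,20.2,0,-0.023,0, -1,-7,0.1,20.4,0.001,-0.023,0.001, -1,6.2,-0,2.8,-0,-0.096,-0, -1,6.4,-0,2.2,-0,-0.096,-0, -1,10.4,-0,-5.8,-0,-0.131,-0, -1,9.5,-0,-7.1,-0,-0.13,-0, -1,14.8,-0,-6.6,-0,-0.175,-0 ]
CALL [ -1,13.4,-0,-9.1,-0,-0.175,-0, -1,16.4,-0,-6.7,-0,-0.174,-0, -1,15.1,-0,-9.4,-0,-0.175,-0, -1,13.2,-0,-11.9,-0,-0.174,0 ]
[ 0.47579579 -0.23398735  0.18839804]
```

>>> arm_command:
  moves: [-1,-8,0,20,0,-0.023,0,-1,-7.4,0,20,0,-0.023,0,-1,-7,0,20,0,-0.023,0,-1,6.2,0,2.8,0,-0.096,0,-1,6.4,0,2.2,0,-0.096,0,-1,10.4,0,-5.8,0,-0.131,0,-1,9.5,0,-7.1,0,-0.13,0,-1,14.8,0,-6.6,0,-0.175,0]

```text
clock: 15.88
tcp_pos: [0.5379, -0.2641, 0.1945]
orientation: [0.173, 0.22, 0.959, -0.04]
wrist_force: [1.1, -1.0, -1.6]
finger_gap: 0.0147
grip_force: 98.4
```

>>> arm_command:
  moves: [-1,13.4,0,-9.1,0,-0.175,0,-1,16.4,0,-6.7,0,-0.174,0,-1,15,0,-9.4,0,-0.175,0,-1,13,0,-12,0,-0.174,0,-1,0,0,0,0,0,0,-1,0,0,0,0,0,0,-1,0,0,0,0,0,0]

```text
clock: 16.75
tcp_pos: [0.508, -0.2557, 0.2351]
orientation: [0.451, 0.198, 0.865, -0.1]
wrist_force: [0.4, 0.8, -0.8]
finger_gap: 0.0147
grip_force: 98.7
```

```bash
python3 - <<'E'
from h import *
s=get_state();p=np.array(s["tcp_pos"]);print(p,s["wrist_force"],np.round(s["joint_pos"],2)); o=Rq(s["orientation"]);print(np.degrees((Rt(D(154)).inv()*o).as_rotvec()))
P,d,cp=snap("wrist","w6")
for n in("top","scene"):
    P,d,cp=snap(n,n+"6"); print(n,beads(P,cp,thr=100,amin=6)[:,:3].round() if n=="top" else "")
cv2.imwrite("pics/s6c.png",cv2.resize(P[120:220,180:300],None,fx=4,fy=4))
# return: reverse tilt, then raise
plan([du(20,100,-30,3),du(30,140,0,3),(np.array([.55,-.1,.24]),Rt(D(170)),-1)])
E
```

```text
[ 0.50795603 -0.25572135  0.23512505] [ 0.43911427  0.84564624 -0.84282744] [-0.73 -0.26 -1.03 -0.13  0.24 -0.16]
[ -0.50736797 -54.99671532  -0.1635201 ]
top [[-103.    9.   24.]
 [-102.   42.   23.]
 [ -65.   45.   24.]
 [ -58.   11.   50.]
 [ -29.   53.   24.]]
scene 
CALL [ -1,8.1,1.8,11.4,0.003,0.146,0, -1,6.4,1.9,12.4,0.003,0.145,-0, -1,4.5,1.9,13.2,0.003,0.146,-0, -1,-18.7,0,4.4,-0,0.175,-0, -1,-19.1,0,1,-0,0.174,-0, -1,-19.1,0,-2.3,-0,0.175,-0, -1,25,38,-7,-0,-0,-0.07, -1,22,40,-7,-0,-0,-0.07 ]
CALL [ -1,20,42,-7,-0,-0,-0.07, -1,16,42,-6,-0,-0.001,-0.07 ]
```

View pics/s6c.png

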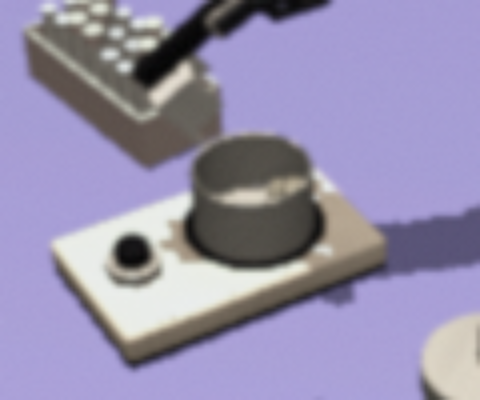

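The beads went into the cup. The wrist stopped near joint 3's limit at about 55° of tilt, so I'll use less next time. I'll retreat, check the cup, and go back for the second pass.

```bash
python3 - <<'E'
from h import *
plan([du(20,115,-30,3),du(45,165,0,3)])
E
```

```text
CALL [ -1,4,1.9,8.5,0.003,0.146,0, -1,2.8,1.9,9,0.003,0.145,-0, -1,1.4,1.9,9.3,0.003,0.146,-0, -1,-24.7,-0,4,-0,0.175,-0, -1,-25,-0,-0.4,-0,0.174,-0, -1,-24.6,-0,-4.7,-0,0.175,-0 ]
```

>>> arm_command:
  moves: [-1,4,1.9,8.5,0.003,0.146,0,-1,2.8,1.9,9,0.003,0.145,0,-1,1.4,1.9,9.3,0.003,0.146,0,-1,-24.7,0,4,0,0.175,0,-1,-25,0,-0.4,0,0.174,0,-1,-24.6,0,-4.7,0,0.175,0,-1,0,0,0,0,0,0]

```text
clock: 17.77
tcp_pos: [0.5873, -0.2899, 0.2318]
orientation: [0.015, 0.225, 0.974, -0.003]
wrist_force: [0.2, 0.1, -1.9]
finger_gap: 0.0146
grip_force: 98.8
```

```bash
python3 - <<'E'
from h import *
p,d,cp=snap("wrist","w7")
s=get_state();P=np.array(s["tcp_pos"]);o=Rq(s["orientation"]);print(P,s["joint_pos"],s["wrist_force"])
print(recognise("wrist","bead0"))
W=cloud(cp,d); m=(np.hypot(W[...,0]-CUP[0],W[...,1]-CUP[1])<.046)&(W[...,2]<.09); q=W[m]
print(len(q),np.percentile(q[:,2],[5,25,50,75,95]))
c=proj(cp,np.r_[CUP,.097])[0].astype(int);print(c)
a=p[max(0,c[1]-90):c[1]+120,c[0]-100:c[0]+100]; cv2.imwrite("pics/w7c.png",cv2.resize(a,None,fx=2,fy=2))
plan([(np.array([.56,-.05,.23]),Rt(D(172)),-1),tr(45,1,125),tr(45,1,14,n=4)],start=(P,o))
E
```

```text
[ 0.58524087 -0.28852156  0.23296427] [-0.58305959  0.43951494  0.23433361  1.33260302  0.0045625  -0.12822739] [ 0.73616062  0.29056587 -1.92150166]
[{'point': [289.8, 55.2], 'confidence': 0.89}, {'point': [266.4, 44.0], 'confidence': 0.87}, {'point': [281.7, 31.1], 'confidence': 0.68}]
6841 [0.03817579 0.03900321 0.0396747  0.05106253 0.06806368]
[286  72]
CALL [ -1,32,51,-0,-0.001,0.008,-0.079, -1,28,53,-0,-0.001,0.008,-0.079, -1,23,55,-0,-0.002,0.009,-0.079, -1,19,57,0,-0.001,0.008,-0.078, -1,-3,56,5,-0,0,-0.05, -1,-6,55,6,-0,0,-0.05, -1,-9,56,5,-0,0,-0.051, -1,-12,54,6,-0,0,-0.05 ]
CALL [ -1,-14,54,5,-0,0,-0.051, -1,-17,54,6,-0,0,-0.05, -1,-0,-0,28,-0,0,-0, -1,-0,-0,27,-0,0,-0, -1,-0,-0,28,-0,0,-0, -1,-0,-0,28,-0,0,-0 ]
```

View pics/w7c.png

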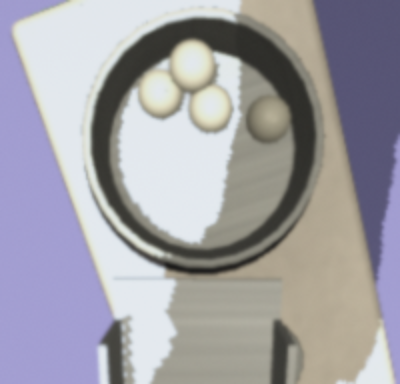

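All four beads are in the cup at crop pixels (160,92), (193,65), (211,107) and (268,118), and the scoop is empty. Now the second pass, down the middle of the tray.

>>> arm_command:
  moves: [-1,32,51,0,0,0.008,-0.079,-1,28,53,0,0,0.008,-0.079,-1,23,55,0,0,0.008,-0.079,-1,19,57,0,0,0.008,-0.078,-1,-3,56,5,0,0,-0.05,-1,-6,55,5,0,0,-0.05,-1,-9,56,5,0,0,-0.05,-1,-12,54,5,0,0,-0.05]

```text
clock: 18.88
tcp_pos: [0.6006, 0.1717, 0.2144]
orientation: [0.004, -0.031, 1.0, -0.004]
wrist_force: [0.6, -0.2, -1.3]
finger_gap: 0.0147
grip_force: 98.8
```

>>> arm_command:
  moves: [-1,-14,54,5,0,0,-0.05,-1,-17,54,5,0,0,-0.05,-1,0,0,0,0,0,0]

```text
clock: 19.25
tcp_pos: [0.622, 0.2838, 0.2021]
orientation: [0.002, -0.083, 0.997, -0.004]
wrist_force: [-0.5, -1.3, -1.0]
finger_gap: 0.0147
grip_force: 98.9
```

```bash
python3 - <<'E'
from h import *
np.set_printoptions(suppress=True,precision=1)
p,d,cp=snap("wrist","w8"); print(beads(p,cp,thr=75,amin=60)[:,:3])
p,d,cp=snap("top"); print(beads(p,cp,thr=100,amin=6)[:,:3])
s=get_state();print(np.array(s["tcp_pos"])*1000,w2t(s["tcp_pos"])*1000)
plan([tr(45,1,20,n=4),tr(45,1,7.5,n=2)])
E
```

```text
[[-104.1    7.3  382. ]
 [-103.9   39.8  397. ]
 [ -69.    42.9  420. ]
 [ -62.7    9.4  824. ]
 [ -33.6   51.5  382. ]
 [  -3.8   -8.6  408. ]
 [  74.6    3.5 9032. ]]
[[ 52.7  24.7 218. ]]
[622.5 280.4 202.9] [[77.5  2.9]]
CALL [ -1,-1,-0,28,-0.002,0.001,-0, -1,-1,-1,27,-0.002,0.001,-0, -1,-0,0,28,-0.003,0.001,-0, -1,-1,-0,27,-0.002,0.001,-0.001, -1,-0.1,-0.1,6.5,-0,-0,0, -1,-0.2,-0.2,6.4,-0,-0,0 ]
```

```bash
python3 - <<'E'
from h import *
np.set_printoptions(suppress=True,precision=4)
p=cv2.imread("pics/w8.png"); d=np.load("pics/w8.npy"); cp=campose("wrist"); W=cloud(cp,d)
for b in beads(p,cp,thr=75,amin=60):
    c,r=b[3:].astype(int); print(b.round(),W[r,c],w2t(W[r,c])*1000)
cv2.imwrite("pics/w8c.png",p[0:300,150:450])
E
```

```text
[-104.    4.  382.  287.    8.] [0.4452 0.2526 0.0266] [[-102.0182    4.13  ]]
[-104.   37.  397.  321.    9.] [0.4406 0.2831 0.0283] [[-101.5463   34.9563]]
[-69.  40. 420. 323.  48.] [0.4733 0.2914 0.0281] [[-67.9562  37.882 ]]
[-63.   6. 824. 289.  55.] [0.4833 0.2609 0.0197] [[-63.0648   6.1728]]
[-34.  48. 382. 330.  86.] [0.5061 0.3049 0.029 ] [[-33.3864  45.8771]]
[ -4. -12. 408. 272. 116.] [0.5444 0.2513 0.007 ] [[ -4.3094 -13.1754]]
[  75.   -0. 9032.  283.  188.] [0.5898 0.2727 0.1345] [[43.9585  0.6104]]
```

View pics/w8c.png

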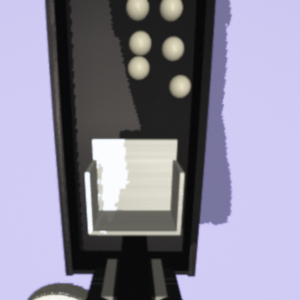

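Six beads remain in the tray: three in the middle column and three on the left. The extra blob was just lit tray floor. Descending and pushing.

>>> arm_command:
  moves: [-1,-1,0,28,-0.002,0.001,0,-1,-1,0,27,-0.002,0.001,0,-1,0,0,28,-0.002,0.001,0,-1,-1,0,27,-0.002,0.001,0,-1,0,0,6.5,0,0,0,-1,0,0,6.5,0,0,0,-1,0,0,0,0,0,0]

```text
clock: 20.23
tcp_pos: [0.6278, 0.2798, 0.08]
orientation: [0.0, -0.08, 0.997, -0.0]
wrist_force: [-0.3, 0.7, -1.5]
finger_gap: 0.0147
grip_force: 98.8
```

```bash
python3 - <<'E'
from h import *
s=get_state();p=np.array(s["tcp_pos"]);print(p,s["wrist_force"],w2t(p)*1000)
plan([tr(44,1,6,n=2),tr(-77,1,6,n=12),tr(-98,1,6,n=4)])
E
```

```text
[0.6278407  0.27980998 0.07996982] [-0.34809578  0.73428139 -1.49340613] [[82.66488644  1.47034484]]
CALL [ -1,1.3,-0.2,0.7,-0,0,-0.001, -1,1.4,-0.3,0.8,-0.001,0,-0.002, -1,10,0,-0,0,0,0, -1,10,0,-0,0,0,0, -1,10,0,-0,0,0,0, -1,10,0,-0,0,0,0, -1,10,0,-0,0,0,0, -1,10,0,-0,0,0,0 ]
CALL [ -1,11,0,-0,0,0,0, -1,10,0,-0,0,0,0, -1,10,0,-0,0,0,0, -1,10,0,-0,0,0,0, -1,10,0,-0,0,0,0, -1,10,0,-0,0,0,0, -1,5.2,0,-0,0,0,0, -1,5.3,0,-0,0,0,0 ]
CALL [ -1,5.2,0,-0.1,0,0,0, -1,5.3,0,0,0,0,0 ]
```

>>> arm_command:
  moves: [-1,0,0,0.7,0,0,0,-1,0,0,0.6,0,0,0,-1,10,0,0,0,0,0,-1,10,0,0,0,0,0,-1,10,0,0,0,0,0,-1,10,0,0,0,0,0,-1,10,0,0,0,0,0,-1,10,0,0,0,0,0]

```text
clock: 21.22
tcp_pos: [0.5692, 0.2709, 0.079]
orientation: [0.002, -0.08, 0.997, -0.0]
wrist_force: [5.1, 0.4, 6.0]
finger_gap: 0.0149
grip_force: 99.6
```

>>> arm_command:
  moves: [-1,11,0,0,0,0,0,-1,10,0,0,0,0,0,-1,10,0,0,0,0,0,-1,10,0,0,0,0,0,-1,10,0,0,0,0,0,-1,10,0,0,0,0,0,-1,6,0,0,0,0,0,-1,6,0,0,0,0,0]

```text
clock: 22.22
tcp_pos: [0.4982, 0.2595, 0.079]
orientation: [0.002, -0.08, 0.997, -0.0]
wrist_force: [10.8, 1.9, -0.4]
finger_gap: 0.0148
grip_force: 99.5
```

```bash
python3 - <<'E'
from h import *
s=get_state();p=np.array(s["tcp_pos"]);print(p,s["wrist_force"],w2t(p)*1000)
im,d,cp=snap("wrist","w9"); W=cloud(cp,d)
print(recognise("wrist","bead0"))
x0=w2t(p)[0,0]*1000-36
for c,r in [np.array(k["point"]).astype(int) for k in recognise("wrist","bead0")]: q=W[r,c]; t=w2t(q)[0]*1000; print(t.round(),(q[2]*1000).round(), "scoop x",(t[0]-x0).round())
a=x0-4+47; z=6.3
E
```

```text
[0.49818371 0.25947852 0.07898053] [10.75661475  1.86368398 -0.43786846] [[-48.5734997    2.35919185]]
[{'point': [342.7, 206.5], 'confidence': 0.89}, {'point': [365.3, 159.8], 'confidence': 0.84}, {'point': [269.3, 131.3], 'confidence': 0.84}, {'point': [299.8, 130.7], 'confidence': 0.77}, {'point': [346.7, 251.2], 'confidence': 0.61}, {'point': [341.8, 133.1], 'confidence': 0.6}]
[-73.  42.] 27.0 scoop x 12.0
[-105.   56.] 26.0 scoop x -20.0
[-123.   -7.] 29.0 scoop x -38.0
[-123.   12.] 26.0 scoop x -39.0
[-38.  47.] 26.0 scoop x 47.0
[-122.   39.] 26.0 scoop x -37.0
```

>>> arm_command:
  moves: [-1,4,0,0,0,0,0,-1,4,0,0,0,0,0,-1,3,0,0,0,0,0,-1,2,0,0,0,0,0]

```text
clock: 22.88
tcp_pos: [0.4847, 0.2573, 0.0789]
orientation: [0.002, -0.08, 0.997, -0.0]
wrist_force: [5.3, 0.5, 4.9]
finger_gap: 0.0146
grip_force: 99.8
```

```bash
cat >> h.py <<'E'
def look(name):
    s=get_state();p=np.array(s["tcp_pos"]);print(p,np.round(s["wrist_force"],1),(w2t(p)*1000).round(1))
    im,d,cp=snap("wrist",name); W=cloud(cp,d); x0=w2t(p)[0,0]*1000-36
    for k in recognise("wrist","bead0"):
        c,r=np.array(k["point"]).astype(int); q=W[r,c]; t=w2t(q)[0]*1000; print((c,r),round(k["confidence"],2),t.round(),(q[2]*1000).round(), "scoop x",(t[0]-x0).round())
    return s,p,x0
E
python3 - <<'E'
from h import *
s,p,x0=look("w10"); a=x0+47;z=6.3;y=w2t(p)[0,1]*1000
plan([tr(a-3,y,z+1,tilt=14,ref=(47,0,0),n=3),tr(a-3,y,z+8,tilt=22,ref=(47,0,0),n=2),tr(a+25,y,z+100,tilt=22,ref=(47,0,0),n=3)],start=(p,Rq(s["orientation"])))
E
```

```text
[0.48465333 0.25729322 0.0789345 ] [5.3 0.5 4.9] [[-62.3   2.4]]
(np.int64(346), np.int64(267)) 0.94 [-38.  49.] 25.0 scoop x 61.0
(np.int64(302), np.int64(148)) 0.91 [-127.   14.] 32.0 scoop x -28.0
(np.int64(340), np.int64(220)) 0.82 [-75.  42.] 25.0 scoop x 23.0
(np.int64(269), np.int64(148)) 0.65 [-127.   -7.] 32.0 scoop x -28.0
(np.int64(342), np.int64(153)) 0.61 [-123.   40.] 26.0 scoop x -24.0
(np.int64(359), np.int64(178)) 0.56 [-106.   53.] 26.0 scoop x -8.0
CALL [ -1,-5,0,-0.4,-0,0.082,-0.001, -1,-4.9,0,-0.9,-0,0.083,-0.001, -1,-4.8,0,-1.2,-0,0.082,-0, -1,-4.2,0,-3.8,-0,0.07,-0, -1,-4,0,-4.1,-0,0.07,-0, -1,2.8,0,-31.9,-0,0,-0, -1,2.9,0,-32,-0,0,-0, -1,2.8,0,-31.9,-0,0,-0 ]
```

>>> arm_command:
  moves: [-1,-4.5,0,-0.4,0,0.082,0,-1,-4.5,0,-0.9,0,0.082,0,-1,-4.5,0,-1.2,0,0.082,0,-1,-4.2,0,-3.8,0,0.07,0,-1,-4,0,-4,0,0.07,0,-1,0,0,0,0,0,0,-1,0,0,-15,0,0,0,-1,3,0,-20,0,0,0]

```text
clock: 23.98
tcp_pos: [0.5149, 0.2621, 0.1172]
orientation: [-0.193, -0.079, 0.978, -0.016]
wrist_force: [0.4, 0.2, -1.1]
finger_gap: 0.0146
grip_force: 98.8
```

>>> arm_command:
  moves: [-1,3,0,-30,0,0,0,-1,3,0,-35,0,0,0,-1,0,0,0,0,0,0,-1,0,0,0,0,0,0]

```text
clock: 24.48
tcp_pos: [0.5346, 0.2654, 0.1794]
orientation: [-0.192, -0.079, 0.978, -0.016]
wrist_force: [-1.5, 0.7, -2.4]
finger_gap: 0.0145
grip_force: 98.9
```

```bash
python3 - <<'E'
from h import *
look("w11")
E
```

```text
[0.53462714 0.26537774 0.17938208] [-1.5  0.7 -2.4] [[-11.7   2.3]]
(np.int64(300), np.int64(202)) 0.7 [-56.  13.] 144.0 scoop x -9.0
(np.int64(330), np.int64(237)) 0.68 [-29.  51.] 26.0 scoop x 18.0
(np.int64(270), np.int64(201)) 0.6 [-57.  -7.] 144.0 scoop x -9.0
(np.int64(327), np.int64(154)) 0.41 [-119.   49.] 26.0 scoop x -72.0
```

Two beads are seated at the back of the scoop and four are left in the tray. Carrying these to the cup.

```bash
python3 - <<'E'
from h import *
s=get_state();p=np.array(s["tcp_pos"])
a=plan([(p+[0,0,.06],Rt(D(189.3),D(20)),-1,2),(np.array([.55,0,.245]),Rt(D(172),D(20)),-1,6),du(30,150,18,7),du(22,125,14,2),du(20,108,3,2),du(20,105,-12,2),du(20,102,-42,4)])
print(a[0])
E
```

```text
CALL [ -1,11.4,-0,-27.7,-0,-0.02,-0.001, -1,10.9,-0.1,-28,-0,-0.021,-0.001, -1,5,-44,1,-0.017,0,0.047, -1,2,-44,-0,-0.017,0,0.047, -1,1,-45,-1,-0.017,0,0.047, -1,-2,-44,-2,-0.018,0,0.047, -1,-4,-44,-2,-0.017,0,0.048, -1,-5,-44,-4,-0.018,0,0.047 ]
CALL [ -1,-13,-40,2,-0.015,-0.005,0.042, -1,-15,-40,2,-0.014,-0.005,0.043, -1,-16,-39,2,-0.015,-0.005,0.042, -1,-18,-38,1,-0.014,-0.005,0.043, -1,-20,-37,0,-0.015,-0.005,0.042, -1,-21,-37,0,-0.014,-0.005,0.043, -1,-22,-36,-0,-0.015,-0.004,0.042, -1,2.3,0.2,10.7,0,-0.035,0 ]
CALL [ -1,2.7,0.2,10.7,0,-0.035,0, -1,6.4,0,2.8,0,-0.096,0, -1,6.7,0,2.3,0,-0.096,0, -1,10.4,0,-5.8,0,-0.131,0, -1,9.6,0,-7.2,0,-0.131,0, -1,11.4,0,-5.1,0,-0.131,0, -1,10.7,0,-6.5,0,-0.131,0, -1,9.7,0.1,-7.9,0,-0.131,0 ]
CALL [ -1,8.7,-0,-9,0,-0.131,0 ]
[ 0.50485836 -0.2481703   0.19997156]
```

>>> arm_command:
  moves: [-1,11,0,-28,0,-0.02,0,-1,11,0,-28,0,-0.021,0,-1,5,-44,1,-0.017,0,0.047,-1,2,-44,0,-0.017,0,0.047,-1,1,-45,-1,-0.017,0,0.047,-1,-2,-44,-2,-0.018,0,0.047,-1,-4,-44,-2,-0.017,0,0.048,-1,-5,-44,-4,-0.018,0,0.047]

```text
clock: 25.58
tcp_pos: [0.5499, -0.0012, 0.2459]
orientation: [-0.173, 0.07, 0.982, 0.013]
wrist_force: [0.7, 0.1, -2.3]
finger_gap: 0.0151
grip_force: 98.8
```

>>> arm_command:
  moves: [-1,-13,-40,2,-0.015,-0.005,0.042,-1,-15,-40,2,-0.014,-0.005,0.043,-1,-16,-39,2,-0.015,-0.005,0.042,-1,-18,-38,1,-0.014,-0.005,0.043,-1,-20,-37,0,-0.015,-0.005,0.042,-1,-21,-37,0,-0.014,-0.005,0.043,-1,-22,-36,0,-0.015,-0.004,0.042,-1,0,0,0,0,0,0]

```text
clock: 26.58
tcp_pos: [0.5883, -0.2926, 0.1965]
orientation: [-0.153, 0.225, 0.962, 0.037]
wrist_force: [-0.2, 0.2, -2.9]
finger_gap: 0.0147
grip_force: 98.8
```

```bash
python3 - <<'E'
from h import *
look("w12")
plan([du(22,125,14,2),du(20,108,3,2),du(20,105,-12,2),du(20,102,-42,4)])
E
```

```text
[ 0.58826278 -0.2926143   0.19652557] [-0.2  0.2 -2.9] [[ -48.9 -557. ]]
(np.int64(282), np.int64(90)) 0.86 [-173. -471.] 73.0 scoop x -88.0
(np.int64(259), np.int64(203)) 0.83 [ -92. -548.] 159.0 scoop x -8.0
(np.int64(289), np.int64(198)) 0.72 [ -83. -530.] 159.0 scoop x 1.0
(np.int64(290), np.int64(112)) 0.67 [-155. -475.] 60.0 scoop x -70.0
(np.int64(317), np.int64(117)) 0.54 [-135. -456.] 60.0 scoop x -50.0
CALL [ -1,2.1,0,10.7,0.002,-0.035,-0.001, -1,2.5,0.1,10.6,0.001,-0.036,-0.001, -1,6.4,0,2.9,0,-0.096,0, -1,6.7,0,2.2,0,-0.096,0, -1,10.4,0,-5.8,0,-0.131,0, -1,9.6,0,-7.1,0,-0.131,0, -1,11.4,0,-5.1,0,-0.131,-0, -1,10.7,0,-6.6,0,-0.131,-0 ]
CALL [ -1,9.7,0,-7.8,0,-0.131,-0, -1,8.6,0,-9.1,0,-0.13,-0 ]
```

>>> arm_command:
  moves: [-1,2.1,0,10.7,0,-0.035,0,-1,2.5,0,10.6,0,-0.036,0,-1,6.4,0,2.9,0,-0.096,0,-1,6.7,0,2.2,0,-0.096,0,-1,10.4,0,-5.8,0,-0.131,0,-1,9.6,0,-7.1,0,-0.131,0,-1,11.4,0,-5.1,0,-0.131,0,-1,10.7,0,-6.6,0,-0.131,0]

```text
clock: 27.68
tcp_pos: [0.5266, -0.2564, 0.1966]
orientation: [0.231, 0.218, 0.947, -0.052]
wrist_force: [-0.6, 0.6, -2.5]
finger_gap: 0.0148
grip_force: 98.7
```

>>> arm_command:
  moves: [-1,9.7,0,-7.8,0,-0.131,0,-1,8.6,0,-9,0,-0.13,0,-1,0,0,0,0,0,0,-1,0,0,0,0,0,0]

```text
clock: 28.18
tcp_pos: [0.5061, -0.2475, 0.2022]
orientation: [0.351, 0.21, 0.909, -0.08]
wrist_force: [0.6, -0.4, -0.6]
finger_gap: 0.0149
grip_force: 98.8
```

```bash
python3 - <<'E'
from h import *
s=get_state();print(s["tcp_pos"],s["wrist_force"],np.round(s["joint_pos"],2))
plan([du(22,115,-20,3),du(45,165,0,3)])
E
```

```text
[ 0.50605904 -0.24751097  0.20216126] [ 0.59738066 -0.40334865 -0.63817383] [-0.68 -0.18 -0.86  0.17  0.15 -0.17]
CALL [ -1,-10.2,-0.4,7.6,0,0.129,-0, -1,-11,-0.4,6.3,0.001,0.129,-0, -1,-11.8,-0.3,4.7,0,0.129,-0.001, -1,-19.8,-0,-4,0,0.116,0, -1,-19.3,-0,-6.3,0,0.117,0, -1,-18.3,-0,-8.5,0,0.116,0 ]
```

Untilt, check the scoop is empty, and return to the tray.

>>> arm_command:
  moves: [-1,-10,0,7.6,0,0.129,0,-1,-11,0,6.3,0,0.129,0,-1,-12,0,4.7,0,0.129,0,-1,-20,0,-4,0,0.116,0,-1,-19.3,0,-6.3,0,0.117,0,-1,-18.3,0,-8.5,0,0.116,0,-1,0,0,0,0,0,0]

```text
clock: 29.05
tcp_pos: [0.5917, -0.2906, 0.2344]
orientation: [0.0, 0.225, 0.974, 0.001]
wrist_force: [-0.0, 1.2, -2.7]
finger_gap: 0.0149
grip_force: 99.0
```

```bash
python3 - <<'E'
from h import *
look("w13")
p=np.array(get_state()["tcp_pos"])
plan([(np.array([.56,-.05,.24]),Rt(D(172)),-1),tr(45,33,130)])
E
```

```text
[ 0.59169192 -0.29063474  0.23444548] [-0.   1.2 -2.7] [[ -45.2 -555.6]]
(np.int64(262), np.int64(46)) 0.88 [-177. -489.] 62.0 scoop x -96.0
(np.int64(304), np.int64(43)) 0.79 [-156. -455.] 60.0 scoop x -75.0
(np.int64(255), np.int64(100)) 0.77 [-142. -524.] 61.0 scoop x -60.0
(np.int64(316), np.int64(62)) 0.71 [-135. -455.] 61.0 scoop x -54.0
(np.int64(283), np.int64(38)) 0.69 [-171. -469.] 61.0 scoop x -90.0
(np.int64(288), np.int64(60)) 0.63 [-153. -476.] 61.0 scoop x -71.0
CALL [ -1,26,40,-1,0,0,-0.063, -1,23,42,-1,0,0,-0.063, -1,21,44,-0,0.001,0,-0.063, -1,18,44,-1,0,0.001,-0.063, -1,15,46,-1,0.001,0,-0.063, -1,-1,52,5,-0,-0,-0.043, -1,-4,52,6,-0,-0,-0.043, -1,-6,52,5,-0,-0,-0.043 ]
CALL [ -1,-8,52,5,-0,-0,-0.043, -1,-10,51,6,-0,-0,-0.043, -1,-13,51,5,-0,-0,-0.043, -1,-15,50,5,-0,-0,-0.044 ]
```

Six beads are in the cup. Third pass along the left lane.

>>> arm_command:
  moves: [-1,26,40,-1,0,0,-0.063,-1,23,42,-1,0,0,-0.063,-1,21,44,0,0,0,-0.063,-1,18,44,-1,0,0,-0.063,-1,15,46,-1,0,0,-0.063,-1,-1,52,5,0,0,-0.043,-1,-4,52,6,0,0,-0.043,-1,-6,52,5,0,0,-0.043]

```text
clock: 30.15
tcp_pos: [0.5839, 0.1068, 0.227]
orientation: [0.002, 0.005, 1.0, 0.001]
wrist_force: [0.9, -0.0, -1.7]
finger_gap: 0.0151
grip_force: 98.9
```

>>> arm_command:
  moves: [-1,-8,52,5,0,0,-0.043,-1,-10,51,6,0,0,-0.043,-1,-13,51,5,0,0,-0.043,-1,-15,50,5,0,0,-0.044,-1,0,0,0,0,0,0]

```text
clock: 30.78
tcp_pos: [0.6186, 0.3152, 0.2049]
orientation: [0.001, -0.083, 0.997, 0.001]
wrist_force: [-0.3, -0.2, -1.6]
finger_gap: 0.0145
grip_force: 98.9
```

```bash
python3 - <<'E'
from h import *
look("w14")
np.set_printoptions(suppress=True,precision=1)
print(beads(cv2.imread("pics/w14.png"),campose("wrist"),thr=75,amin=60)[:,:3])
plan([tr(45,33,20,n=4),tr(45,33,7.5,n=2),tr(45,33,6.3,n=1)])
E
```

```text
[0.61855936 0.31521564 0.20490756] [-0.3 -0.2 -1.6] [[79.2 37.9]]
(np.int64(287), np.int64(47)) 0.95 [-67.  40.] 28.0 scoop x -110.0
(np.int64(306), np.int64(8)) 0.84 [-101.   58.] 26.0 scoop x -145.0
(np.int64(297), np.int64(84)) 0.72 [-33.  51.] 27.0 scoop x -76.0
(np.int64(285), np.int64(205)) 0.2 [60. 38.] 134.0 scoop x 17.0
[[-102.9   52.   413. ]
 [ -69.4   39.9  413. ]
 [ -33.7   48.2  374. ]
 [  -3.3   11.1  668. ]]
CALL [ -1,-0,-0,28,0,0.001,0, -1,-1,-1,29,0,0,0, -1,-0,-0,28,0.001,0.001,0, -1,-1,-1,28,0,0,0.001, -1,0.1,0.2,6.3,0,0,-0, -1,0.2,0.1,6.3,0,0,-0, -1,-0,0,1.2,0,0,-0 ]
```

>>> arm_command:
  moves: [-1,0,0,28,0,0,0,-1,-1,-1,28,0,0,0,-1,0,0,28,0,0,0,-1,-1,-1,20,0,0,0,-1,0,0,0,0,0,0]

```text
clock: 31.5
tcp_pos: [0.621, 0.3078, 0.0998]
orientation: [-0.001, -0.08, 0.997, 0.0]
wrist_force: [0.2, -0.4, -1.8]
finger_gap: 0.0148
grip_force: 98.9
```

```bash
python3 - <<'E'
from h import *
s=get_state();p=np.array(s["tcp_pos"]);print(p,s["wrist_force"],w2t(p)*1000)
plan([tr(45,33,7.5,n=3),tr(45,33,6.3,n=1)],start=(p,Rq(s["orientation"])))
E
```

```text
[0.6210195  0.30782226 0.09984099] [ 0.24864772 -0.40086832 -1.80732587] [[80.46024002 30.21675971]]
CALL [ -1,-0.2,0.9,6.6,0,-0.001,-0.001, -1,-0.2,0.9,6.6,0,-0,-0.001, -1,-0.2,1,6.6,0.001,-0.001,-0.001, -1,0,-0,1.2,-0,0,0 ]
```

>>> arm_command:
  moves: [-1,0,0.9,6.6,0,0,-0.001,-1,0,0.9,6.6,0,0,-0.001,-1,0,0.9,6.6,0,0,-0.001,-1,0,0,1.2,0,0,0,-1,0,0,0,0,0,0,-1,10,0,0,0,0,0,-1,10,0,0,0,0,0,-1,10,0,0,0,0,0]

```text
clock: 32.5
tcp_pos: [0.5913, 0.3076, 0.0795]
orientation: [0.0, -0.082, 0.997, 0.001]
wrist_force: [-0.2, 0.9, -1.6]
finger_gap: 0.0149
grip_force: 99.1
```

>>> arm_command:
  moves: [-1,10,0,0,0,0,0,-1,10,0,0,0,0,0,-1,10,0,0,0,0,0,-1,10,0,0,0,0,0,-1,10,0,0,0,0,0,-1,10,0,0,0,0,0,-1,10,0,0,0,0,0,-1,7,0,0,0,0,0]

```text
clock: 33.5
tcp_pos: [0.5155, 0.295, 0.0793]
orientation: [0.0, -0.082, 0.997, 0.001]
wrist_force: [-0.5, -0.3, -2.1]
finger_gap: 0.015
grip_force: 98.9
```

```bash
python3 - <<'E'
from h import *
look("w15")
E
```

```text
[0.51554806 0.29497099 0.07929591] [-0.5 -0.3 -2.1] [[-25.7  34.6]]
(np.int64(281), np.int64(125)) 0.97 [-104.   32.] 30.0 scoop x -42.0
(np.int64(289), np.int64(91)) 0.8 [-124.   37.] 30.0 scoop x -62.0
(np.int64(317), np.int64(115)) 0.73 [-110.   55.] 27.0 scoop x -48.0
(np.int64(310), np.int64(153)) 0.57 [-87.  51.] 33.0 scoop x -25.0
(np.int64(22), np.int64(410)) 0.29 [ 181. -244.] 18.0 scoop x 242.0
```

>>> arm_command:
  moves: [-1,6,-0.2,0.6,0,0,0,-1,6,-0.2,0.2,0,0,0,-1,6,0,0,0,0,0,-1,5,0,0,0,0,0,-1,5,0,0,0,0,0,-1,4,0,0,0,0,0,-1,3,0,0,0,0,0]

```text
clock: 34.48
tcp_pos: [0.4822, 0.2892, 0.079]
orientation: [0.001, -0.082, 0.997, 0.001]
wrist_force: [3.2, 1.2, 1.2]
finger_gap: 0.0147
grip_force: 99.4
```

```bash
python3 - <<'E'
from h import *
look("w16")
E
```

```text
[0.48218868 0.28920038 0.0790103 ] [3.2 1.2 1.2] [[-59.6  34.3]]
(np.int64(315), np.int64(149)) 0.89 [-123.   54.] 32.0 scoop x -28.0
(np.int64(287), np.int64(139)) 0.8 [-130.   36.] 35.0 scoop x -34.0
(np.int64(301), np.int64(195)) 0.8 [-93.  45.] 30.0 scoop x 3.0
(np.int64(250), np.int64(141)) 0.73 [-128.   13.] 32.0 scoop x -33.0
```

>>> arm_command:
  moves: [-1,3,0,0,0,0,0,-1,-4.5,0,-0.4,0,0.082,0,-1,-4.5,0,-0.9,0,0.082,0,-1,-4.5,0,-1.2,0,0.082,0,-1,-4.2,0,-3.8,0,0.07,0,-1,-4,0,-4,0,0.07,0,-1,0,0,0,0,0,0]

```text
clock: 35.45
tcp_pos: [0.5013, 0.2917, 0.0824]
orientation: [-0.194, -0.08, 0.978, -0.016]
wrist_force: [-0.5, -0.1, -2.2]
finger_gap: 0.0148
grip_force: 98.6
```

```bash
python3 - <<'E'
from h import *
look("w17"); cv2.imwrite("pics/w17c.png",cv2.imread("pics/w17.png")[60:300,150:430])
E
```

```text
[0.50131679 0.29169663 0.08238702] [-0.5 -0.1 -2.2] [[-40.3  33.6]]
(np.int64(272), np.int64(202)) 0.87 [-85.  25.] 48.0 scoop x -9.0
(np.int64(299), np.int64(202)) 0.75 [-85.  43.] 48.0 scoop x -9.0
```

View pics/w17c.png

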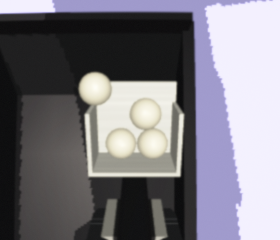

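Three beads are in. The fourth is caught at the left lip corner (crop 95,88). I'll lift slightly and roll the other way.

>>> arm_command:
  moves: [-1,0,0,-6,0,0,0,-1,1,0,-10,0,0,0,-1,1,0,-8,0.05,0,0,-1,0,0,0,0.08,0,0,-1,0,0,0,0.08,0,0,-1,0,0,0,0.08,0,0,-1,0,0,0,0,0,0,-1,0,0,0,0,0,0]

```text
clock: 36.55
tcp_pos: [0.5097, 0.2936, 0.1088]
orientation: [-0.177, -0.107, 0.966, -0.155]
wrist_force: [0.3, -0.2, -2.7]
finger_gap: 0.015
grip_force: 98.6
```

```bash
python3 - <<'E'
from h import *
look("w18")
E
```

```text
[0.50965629 0.29359575 0.10880812] [ 0.3 -0.2 -2.7] [[-31.7  34.2]]
(np.int64(275), np.int64(202)) 0.84 [-75.  14.] 77.0 scoop x -7.0
(np.int64(305), np.int64(202)) 0.78 [-77.  34.] 71.0 scoop x -9.0
(np.int64(294), np.int64(174)) 0.65 [-94.  26.] 81.0 scoop x -26.0
(np.int64(260), np.int64(165)) 0.65 [-97.   5.] 89.0 scoop x -29.0
```

>>> arm_command:
  moves: [-1,0,0,-10,0,0.03,0,-1,2,0,-25,0,0.03,0,-1,3,0,-30,-0.07,0,0,-1,3,0,-30,-0.08,0,0,-1,0,0,0,-0.08,0,0,-1,0,0,0,-0.06,0,0,-1,0,0,0,0,0,0]

```text
clock: 37.52
tcp_pos: [0.5369, 0.3215, 0.1955]
orientation: [-0.218, -0.071, 0.973, -0.019]
wrist_force: [0.3, 0.2, -2.6]
finger_gap: 0.0147
grip_force: 98.8
```

```bash
python3 - <<'E'
from h import *
look("w19")
s=get_state();p=np.array(s["tcp_pos"]);print(np.degrees((Rt(D(189.3)).inv()*Rq(s["orientation"])).as_rotvec()))
print(beads(cv2.imread("pics/w19.png"),campose("wrist"),thr=75,amin=60)[:,:3].round())
a=plan([(p+[0,0,.045],Rt(D(189.3),D(20)),-1,2),(np.array([.55,0,.245]),Rt(D(172),D(20)),-1,6),du(30,150,18,7)])
E
```

```text
[0.53688249 0.32145035 0.19549182] [ 0.3  0.2 -2.6] [[-0.4 57.3]]
(np.int64(278), np.int64(201)) 0.72 [-48.  54.] 162.0 scoop x -11.0
(np.int64(259), np.int64(174)) 0.7 [-64.  42.] 171.0 scoop x -28.0
(np.int64(296), np.int64(174)) 0.67 [-63.  66.] 172.0 scoop x -27.0
(np.int64(305), np.int64(201)) 0.62 [-47.  72.] 162.0 scoop x -11.0
[ 0.16617257 25.35339491  0.87629077]
[]
CALL [ -1,9.6,-0.1,-20.3,-0,-0.047,-0.008, -1,8.7,-0.1,-20.8,-0,-0.046,-0.007, -1,6,-53,1,-0.017,-0,0.047, -1,4,-54,1,-0.017,-0,0.047, -1,1,-54,-0,-0.017,-0,0.047, -1,-1,-54,-2,-0.018,-0,0.047, -1,-4,-53,-2,-0.017,-0,0.048, -1,-6,-54,-3,-0.018,-0,0.047 ]
CALL [ -1,-13,-40,2,-0.015,-0.005,0.042, -1,-15,-40,2,-0.014,-0.005,0.043, -1,-16,-39,1,-0.015,-0.005,0.042, -1,-18,-38,1,-0.014,-0.005,0.043, -1,-20,-38,0,-0.015,-0.005,0.042, -1,-21,-36,0,-0.014,-0.005,0.043, -1,-22,-36,-0,-0.015,-0.005,0.042 ]
```

All four remaining beads are seated in the scoop. Carrying them to the cup.

>>> arm_command:
  moves: [-1,9.6,0,-20,0,-0.047,-0.008,-1,8.7,0,-21,0,-0.046,-0.007,-1,6,-40,1,-0.017,0,0.047,-1,4,-56,1,-0.017,0,0.047,-1,1,-58,0,-0.017,0,0.047,-1,-1,-58,-2,-0.018,0,0.047,-1,-4,-56,-2,-0.017,0,0.048,-1,-6,-54,-3,-0.018,0,0.047]

```text
clock: 38.62
tcp_pos: [0.5478, -0.0006, 0.2442]
orientation: [-0.174, 0.068, 0.982, 0.012]
wrist_force: [1.3, 0.1, -2.0]
finger_gap: 0.015
grip_force: 98.6
```

>>> arm_command:
  moves: [-1,-13,-40,2,-0.015,-0.005,0.042,-1,-15,-40,2,-0.014,-0.005,0.043,-1,-16,-39,1,-0.015,-0.005,0.042,-1,-18,-38,1,-0.014,-0.005,0.043,-1,-20,-38,0,-0.015,-0.005,0.042,-1,-21,-36,0,-0.014,-0.005,0.043,-1,-22,-36,0,-0.015,-0.005,0.042,-1,0,0,0,0,0,0]

```text
clock: 39.62
tcp_pos: [0.5873, -0.2918, 0.1953]
orientation: [-0.154, 0.223, 0.962, 0.036]
wrist_force: [1.4, 0.2, -1.8]
finger_gap: 0.0148
grip_force: 98.7
```

```bash
python3 - <<'E'
from h import *
look("w20")
plan([du(22,125,14,2),du(20,108,3,2),du(20,105,-12,2),du(20,102,-44,4)])
E
```

```text
[ 0.58732463 -0.29175515  0.19531134] [ 1.4  0.2 -1.8] [[ -49.7 -556. ]]
(np.int64(265), np.int64(105)) 0.94 [-176. -491.] 61.0 scoop x -90.0
(np.int64(261), np.int64(173)) 0.89 [-108. -534.] 163.0 scoop x -23.0
(np.int64(292), np.int64(172)) 0.86 [ -97. -518.] 164.0 scoop x -11.0
(np.int64(299), np.int64(203)) 0.85 [ -78. -525.] 157.0 scoop x 8.0
(np.int64(317), np.int64(116)) 0.69 [-137. -455.] 60.0 scoop x -51.0
(np.int64(291), np.int64(118)) 0.68 [-150. -478.] 62.0 scoop x -64.0
(np.int64(286), np.int64(95)) 0.67 [-172. -468.] 61.0 scoop x -86.0
(np.int64(270), np.int64(204)) 0.65 [ -89. -542.] 157.0 scoop x -3.0
(np.int64(305), np.int64(101)) 0.59 [-156. -456.] 61.0 scoop x -70.0
(np.int64(459), np.int64(30)) 0.29 [-131. -251.] 27.0 scoop x -45.0
CALL [ -1,1.7,0,9.8,0,-0.036,0.001, -1,2,0,9.6,0.001,-0.036,0, -1,6.4,0,2.9,-0,-0.096,0, -1,6.7,0,2.2,-0,-0.096,0, -1,10.4,0,-5.8,-0,-0.131,0, -1,9.6,0,-7.1,-0,-0.131,0, -1,12.3,0,-5.3,-0,-0.14,0, -1,11.4,0,-6.9,-0,-0.139,0 ]
CALL [ -1,10.4,0,-8.4,-0,-0.14,0, -1,9,0,-9.8,-0,-0.139,0 ]
```

>>> arm_command:
  moves: [-1,1.7,0,9.8,0,-0.036,0,-1,2,0,9.6,0,-0.036,0,-1,6.4,0,2.9,0,-0.096,0,-1,6.7,0,2.2,0,-0.096,0,-1,10.4,0,-5.8,0,-0.131,0,-1,9.6,0,-7.1,0,-0.131,0,-1,12.3,0,-5.3,0,-0.14,0,-1,11.4,0,-6.9,0,-0.139,0]

```text
clock: 40.72
tcp_pos: [0.5249, -0.256, 0.1966]
orientation: [0.239, 0.216, 0.945, -0.055]
wrist_force: [0.3, -0.9, -1.7]
finger_gap: 0.0147
grip_force: 98.7
```

>>> arm_command:
  moves: [-1,10.4,0,-8.4,0,-0.14,0,-1,9,0,-9.8,0,-0.139,0,-1,0,0,0,0,0,0,-1,0,0,0,0,0,0]

```text
clock: 41.22
tcp_pos: [0.5024, -0.2462, 0.2019]
orientation: [0.366, 0.207, 0.903, -0.084]
wrist_force: [-0.1, -0.7, 0.4]
finger_gap: 0.015
grip_force: 98.8
```

>>> arm_command:
  moves: [-1,-10,0,7.6,0,0.129,0,-1,-11,0,6.3,0,0.129,0,-1,-12,0,4.7,0,0.129,0,-1,-20,0,-4,0,0.13,0,-1,-19.3,0,-6.3,0,0.13,0,-1,-18.3,0,-8.5,0,0.126,0,-1,0,0,0,0,0,0]

```text
clock: 42.1
tcp_pos: [0.5877, -0.2888, 0.2361]
orientation: [-0.002, 0.224, 0.975, 0.001]
wrist_force: [-0.0, -0.0, -1.8]
finger_gap: 0.0148
grip_force: 98.9
```

```bash
python3 - <<'E'
from h import *
look("w21")
p,d,cp=snap("top","top21"); print(beads(p,cp,thr=100,amin=6)[:,:3].round())
W=cloud(cp,d);Z=W[...,2]
m=(abs(W[...,0]-.44)<.1)&(abs(W[...,1]-.015)<.1)&(Z>.055)&(Z<.08);print("knob",np.median(W[m],0),m.sum())
cv2.imwrite("pics/top21c.png",cv2.resize(p[120:320,130:460],None,fx=2.4,fy=2.4))
E
```

```text
[ 0.58773243 -0.28884031  0.23613356] [-0.  -0.  -1.8] [[ -48.8 -553.2]]
(np.int64(315), np.int64(54)) 0.89 [-145. -452.] 81.0 scoop x -60.0
(np.int64(261), np.int64(50)) 0.87 [-180. -490.] 60.0 scoop x -95.0
(np.int64(286), np.int64(37)) 0.85 [-175. -463.] 60.0 scoop x -91.0
(np.int64(277), np.int64(56)) 0.83 [-164. -481.] 77.0 scoop x -79.0
(np.int64(319), np.int64(73)) 0.81 [-130. -455.] 59.0 scoop x -45.0
(np.int64(255), np.int64(106)) 0.79 [-141. -526.] 62.0 scoop x -57.0
(np.int64(297), np.int64(47)) 0.76 [-163. -459.] 57.0 scoop x -78.0
(np.int64(289), np.int64(69)) 0.69 [-150. -477.] 60.0 scoop x -65.0
(np.int64(275), np.int64(88)) 0.69 [-144. -499.] 63.0 scoop x -59.0
(np.int64(313), np.int64(103)) 0.58 [-110. -476.] 60.0 scoop x -25.0
[]
knob [0.44326762 0.01624774 0.0646646 ] 46
```

View pics/top21c.png

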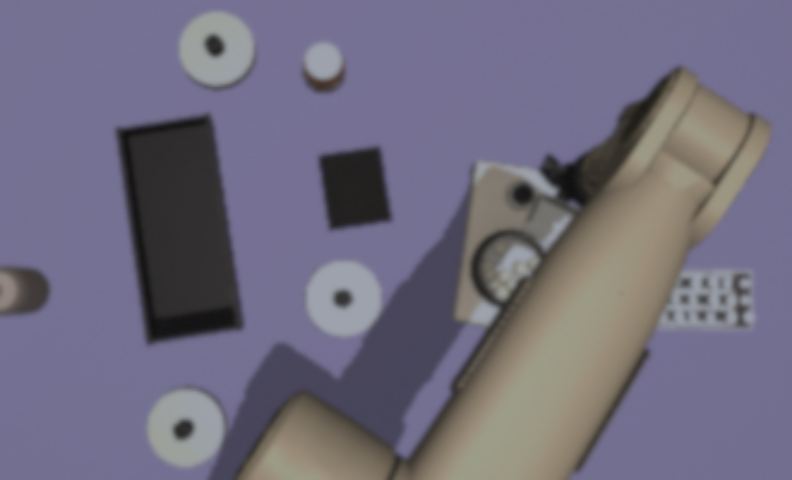

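The tray is empty and all 10 beads are in the cup, the highest at 81 mm, which is below the rim. The mat is free and the rightmost cap hasn't moved. Next I'll put the scoop on the mat.

```bash
python3 - <<'E'
from h import *
y=D(8.6); xy=np.array([.6107,-.0029])-.004*np.array([np.cos(y),np.sin(y)])
T=lambda z,n=None:(*sp(np.r_[xy,z],y),-1,*([n] if n else []))
a=plan([T(.12,7),T(.03,2),T(.008,2)]); print(a[0])
E
```

```text
CALL [ -1,10,41,7,0,-0,-0.086, -1,7,41,6,0,-0,-0.086, -1,3,42,7,0,-0,-0.086, -1,-0,42,6,0,-0,-0.086, -1,-4,42,7,0.001,-0.001,-0.086, -1,-8,41,6,0,-0,-0.086, -1,-11,41,7,0.001,-0.001,-0.086, -1,0.1,-0.1,45,-0,0,-0 ]
CALL [ -1,0.1,-0.2,45,-0,0,-0, -1,-0,0,11,-0,0,-0, -1,-0,0,11,-0,0,-0 ]
[0.64233731 0.00186124 0.08046124]
```

>>> arm_command:
  moves: [-1,10,41,7,0,0,-0.086,-1,7,41,6,0,0,-0.086,-1,3,42,7,0,0,-0.086,-1,0,42,6,0,0,-0.086,-1,-4,42,7,0,0,-0.086,-1,-8,41,6,0,0,-0.086,-1,-11,41,7,0,0,-0.086,-1,0,0,40,0,0,0]

```text
clock: 43.25
tcp_pos: [0.6432, 0.0057, 0.1576]
orientation: [0.004, -0.077, 0.997, 0.001]
wrist_force: [0.5, -1.0, -2.5]
finger_gap: 0.0151
grip_force: 98.8
```

>>> arm_command:
  moves: [-1,0,0,40,0,0,0,-1,0,0,0,0,0,0,-1,0,0,0,0,0,0]

```text
clock: 43.62
tcp_pos: [0.6418, 0.0023, 0.1155]
orientation: [0.0, -0.074, 0.997, 0.001]
wrist_force: [0.4, 0.2, -1.5]
finger_gap: 0.0148
grip_force: 98.6
```

```bash
python3 - <<'E'
from h import *
y=D(8.6); xy=np.array([.6107,-.0029])-.004*np.array([np.cos(y),np.sin(y)])
T=lambda z,n=None:(*sp(np.r_[xy,z],y),-1,*([n] if n else []))
s=get_state();print(s["tcp_pos"],s["wrist_force"])
plan([T(.006,3),T(.0035,2)])
E
```

```text
[0.64182875 0.0022984  0.11546913] [ 0.44353879  0.18036778 -1.45703896]
CALL [ -1,-0.1,-0.2,12.3,0.001,0,-0, -1,-0.2,-0.2,12.3,0,0,-0, -1,-0.1,-0.1,12.4,0.001,0.001,-0.001, -1,-0,-0,1.2,-0,-0,0, -1,-0,-0,1.3,-0,-0,0 ]
```

>>> arm_command:
  moves: [-1,0,0,12.3,0,0,0,-1,0,0,12.3,0,0,0,-1,0,0,12.3,0,0,0,-1,0,0,1.2,0,0,0,-1,0,0,1,0,0,0,-1,0,0,0,0,0,0]

```text
clock: 44.38
tcp_pos: [0.6431, 0.0023, 0.0767]
orientation: [0.001, -0.075, 0.997, 0.001]
wrist_force: [-3.5, 0.2, 17.1]
finger_gap: 0.0144
grip_force: 101.6
```

>>> arm_command:
  moves: [-1,0,0,-0.6,0,0,0,-1,0,0,0,0,0,0]

```text
clock: 44.62
tcp_pos: [0.643, 0.0023, 0.0768]
orientation: [0.001, -0.075, 0.997, 0.001]
wrist_force: [-3.2, 0.5, 13.4]
finger_gap: 0.0149
grip_force: 101.1
```

>>> arm_command:
  moves: [1,0,0,0,0,0,0,1,0,0,0,0,0,0,1,0,0,0,0,0,0,1,0,0,0,0,0,0,1,0,0,0,0,0,0,1,0,0,-20,0,0,0,1,0,0,-50,0,0,0,1,0,0,-50,0,0,0]

```text
clock: 45.62
tcp_pos: [0.6413, 0.0022, 0.1949]
orientation: [-0.002, -0.074, 0.997, 0.001]
wrist_force: [-0.4, -0.1, -0.4]
finger_gap: 0.0852
grip_force: 0.0
```

```bash
python3 - <<'E'
from h import *
s=get_state();p0=s["tcp_pos"]
plan([(np.array([.50,.012,.23]),Rt(D(186)),1)])
E
```

```text
CALL [ 1,46,10,-11,0.001,-0.001,0.015, 1,46,10,-12,0.001,-0.001,0.015, 1,47,9,-12,0.001,-0.002,0.014 ]
```

>>> arm_command:
  moves: [1,46,10,-11,0,0,0.015,1,46,10,-12,0,0,0.015,1,47,9,-12,0,0,0.014,1,0,0,0,0,0,0,1,0,0,0,0,0,0]

```text
clock: 46.25
tcp_pos: [0.5009, 0.0122, 0.23]
orientation: [-0.001, -0.053, 0.999, 0.001]
wrist_force: [0.3, 0.4, -0.2]
finger_gap: 0.0855
grip_force: 0.0
```

```bash
cat >> h.py <<'E'
def rect(Q):
    if len(Q)<5: return len(Q)
    r=cv2.minAreaRect((Q[:,:2]*1000).astype(np.float32)); return np.round(r[0],1),np.round(r[1],1),round(r[2],1),len(Q)
def near(W,c,r,z0,z1): return W[(np.hypot(W[...,0]-c[0],W[...,1]-c[1])<r)&(W[...,2]>z0)&(W[...,2]<z1)]
def circ(Q,rad,x0):
    from scipy.optimize import least_squares
    r=least_squares(lambda v:np.hypot(Q[:,0]-v[0],Q[:,1]-v[1])-rad,x0,loss="soft_l1",f_scale=.002); return r.x.round(4),np.std(r.fun).round(4)
E
python3 - <<'E'
from h import *
p,d,cp=snap("wrist","w22"); W=cloud(cp,d)
print(get_state()["tcp_pos"])
for k in recognise("wrist","cap"): c,r=np.array(k["point"]).astype(int); print("cap",k,W[r,c])
print("post",rect(near(W,(.64,.0),.06,.095,.13)),"walls",rect(near(W,(.61,0),.08,.03,.06)))
Q=near(W,(.442,.015),.09,.055,.075);print("knob top",rect(Q),np.median(Q,0))
Q=near(W,(.442,.015),.09,.022,.036);print("plate",rect(Q),np.median(Q,0),cv2.minEnclosingCircle((Q[:,:2]*1000).astype(np.float32)))
E
```

```text
[0.50119284 0.01210353 0.22963212]
cap {'point': [522.6, 13.5], 'confidence': 0.8} [0.28322069 0.24371815 0.02844703]
cap {'point': [292.4, 136.0], 'confidence': 0.79} [0.43809011 0.01375464 0.06136032]
cap {'point': [359.6, 370.8], 'confidence': 0.72} [0.79770564 0.16692498 0.00915563]
cap {'point': [72.3, 157.2], 'confidence': 0.49} [ 0.47868716 -0.20799616  0.0775924 ]
post (array([620.1,  40.8]), array([22.3, 16.2]), 23.0, 388) walls (array([600.2,  33. ]), array([60.5, 59.3]), 21.3, 596)
knob top (array([441.1,  16.2]), array([26.3, 26.9]), 5.8, 564) [0.44064019 0.01627163 0.06219076]
plate (array([440.7,  16.6]), array([116.2, 116.5]), 64.9, 7876) [0.43616368 0.01571786 0.02827435] ((440.63812255859375, 16.44953727722168), 59.16508865356445)
```

The scoop was knocked aside after I left it: its post is now at (0.620, 0.041) with yaw about 22°. I'll regrasp it and put it back.

```bash
python3 - <<'E'
from h import *
W=cloud(campose("wrist"),np.load("pics/w22.npy"))
Q=near(W,(.62,.04),.03,.09,.13);print("post",np.percentile(Q[:,2],[5,50,95]),rect(Q[Q[:,2]>.105]))
Q=near(W,(.6,.033),.06,.034,.06); print("wall z",np.percentile(Q[:,2],[5,50,95]))
plan([(np.array([.6201,.0408,.17]),Rt(D(202)),1),(np.array([.6201,.0408,.077]),Rt(D(202)),1,4)])
E
```

```text
post [0.09223249 0.11048193 0.11294407] (array([620. ,  40.9]), array([22.1, 16.2]), 20.5, 284)
wall z [0.03538351 0.04204811 0.05614868]
CALL [ 1,-40,5,20,0.001,-0.001,-0.093, 1,-41,2,19,0.001,-0.001,-0.093, 1,-41,-2,20,0.001,-0,-0.093, 1,0,-0.1,23.3,-0,-0,0, 1,0,-0.1,23.3,-0,-0,0, 1,0.1,-0.1,23.3,-0,-0,0, 1,-0,-0.1,23.3,-0,-0,0 ]
```

>>> arm_command:
  moves: [1,-40,5,20,0,0,-0.09,1,-41,2,19,0,0,-0.09,1,-41,-2,20,0,0,-0.09,1,0,0,0,0,0,0,1,0,0,23,0,0,0,1,0,0,23,0,0,0,1,0,0,23,0,0,0,1,0,0,23,0,0,0]

```text
clock: 47.35
tcp_pos: [0.6186, 0.041, 0.0776]
orientation: [-0.001, -0.186, 0.983, 0.001]
wrist_force: [0.5, 0.4, -0.5]
finger_gap: 0.0857
grip_force: 0.0
```

>>> arm_command:
  moves: [1,0,0,0,0,0,0,-1,0,0,0,0,0,0,-1,0,0,0,0,0,0,-1,0,0,0,0,0,0,-1,0,0,0,0,0,0,-1,0,0,0,0,0,0,-1,0,0,0,0,0,0]

```text
clock: 48.22
tcp_pos: [0.6195, 0.0412, 0.0791]
orientation: [-0.0, -0.186, 0.982, 0.001]
wrist_force: [0.5, -1.1, 5.9]
finger_gap: 0.0144
grip_force: 97.9
```

```bash
python3 - <<'E'
from h import *
y=D(8.6); xy=np.array([.6107,-.0029])-.004*np.array([np.cos(y),np.sin(y)])
s=get_state();p=np.array(s["tcp_pos"]);print(p,s["wrist_force"],s["finger_gap"],np.degrees(Rq(s["orientation"]).as_euler("zyx")))
T=lambda z,n:(*sp(np.r_[xy,z],y),-1,n)
plan([(p+[0,0,.025],Rq(s["orientation"]),-1,2),T(p[2]-.0725+.025,3),T(p[2]-.0725+.003,2)])
E
```

```text
[0.61946265 0.04117612 0.0790986 ] [ 0.51365148 -1.12491636  5.93123733] 0.014367990653743182 [ 1.58507578e+02 -7.52082580e-02 -1.79886062e+02]
CALL [ -1,0,0,-12.5,0,0,0, -1,0,0.1,-12.5,0,0,0, -1,-2.3,-15,-0,0.001,-0,0.075, -1,-3.4,-14.8,-0.1,0.001,-0,0.075, -1,-4.5,-14.5,0,0,-0.001,0.075, -1,0,0,11,0,0,0, -1,0,0,11,0,0,0 ]
```

>>> arm_command:
  moves: [-1,0,0,-12.5,0,0,0,-1,0,0,-12.5,0,0,0,-1,-2.3,-15,0,0,0,0.075,-1,-3.4,-14.8,0,0,0,0.075,-1,-4.5,-14.5,0,0,0,0.075,-1,0,0,11,0,0,0,-1,0,0,11,0,0,0,-1,0,0,0,0,0,0]

```text
clock: 49.22
tcp_pos: [0.6407, 0.0026, 0.08]
orientation: [-0.002, -0.076, 0.997, 0.002]
wrist_force: [-0.7, -0.1, -0.9]
finger_gap: 0.0146
grip_force: 97.8
```

>>> arm_command:
  moves: [-1,0,0,1.5,0,0,0,-1,0,0,0.7,0,0,0,-1,0,0,0,0,0,0]

```text
clock: 49.6
tcp_pos: [0.6414, 0.0023, 0.0791]
orientation: [-0.002, -0.075, 0.997, 0.002]
wrist_force: [-2.0, 1.1, 1.4]
finger_gap: 0.0147
grip_force: 97.9
```

>>> arm_command:
  moves: [1,0,0,0,0,0,0,1,0,0,0,0,0,0,1,0,0,0,0,0,0,1,0,0,0,0,0,0,1,0,0,0,0,0,0,1,0,0,-20,0,0,0,1,0,0,-50,0,0,0,1,0,0,-50,0,0,0]

```text
clock: 50.6
tcp_pos: [0.6416, 0.0017, 0.1997]
orientation: [-0.002, -0.075, 0.997, 0.001]
wrist_force: [0.6, -0.8, -0.7]
finger_gap: 0.0852
grip_force: 0.0
```

>>> arm_command:
  moves: [1,46,10,-11,0,0,0.015,1,46,10,-12,0,0,0.015,1,47,9,-12,0,0,0.014,1,0,0,0,0,0,0,1,0,0,0,0,0,0]

```text
clock: 51.22
tcp_pos: [0.5012, 0.0115, 0.2348]
orientation: [-0.001, -0.053, 0.999, 0.001]
wrist_force: [-0.5, -0.3, -0.0]
finger_gap: 0.0854
grip_force: 0.0
```

```bash
python3 - <<'E'
from h import *
p,d,cp=snap("wrist","w23"); W=cloud(cp,d)
print(get_state()["tcp_pos"])
print("post",rect(near(W,(.64,.0),.06,.095,.13)),"walls",rect(near(W,(.61,0),.08,.03,.06)))
Q=near(W,(.442,.015),.09,.055,.075);print("knob top",rect(Q),np.median(Q,0))
Q=near(W,(.442,.015),.09,.022,.036);print("plate",rect(Q),np.median(Q,0),cv2.minEnclosingCircle((Q[:,:2]*1000).astype(np.float32)))
plan([(np.array([.4407,.0164,.13]),Rt(D(178)),1),(np.array([.4407,.0164,.045]),Rt(D(178)),1,4)])
E
```

```text
[0.5014374  0.0114319  0.23441901]
post (array([642.1,   2. ]), array([22.2, 15.1]), 9.0, 333) walls (array([620.3,  -2. ]), array([59.5, 59.5]), 8.3, 575)
knob top (array([441.1,  16.2]), array([25.8, 26.3]), 6.1, 543) [0.44055459 0.01615109 0.06226475]
plate (array([440.9,  16.9]), array([116.8, 116. ]), 71.4, 7692) [0.43630298 0.01564958 0.02829136] ((440.2604064941406, 16.48884391784668), 59.2489128112793)
CALL [ 1,20,4,35,0.001,-0.001,0.047, 1,20,3,35,0.001,-0,0.047, 1,20,1,34,0,-0.001,0.047, 1,0,0.1,21.4,0,0,0, 1,0.1,0.1,21.3,0,0,0, 1,0,0.1,21.4,0,0,0, 1,0.1,0.1,21.4,0,0,0 ]
```

The scoop is back: its post is at (0.642, 0.002) with yaw 9°, aligned with the mat. Next, grasp the cap by its knob.

>>> arm_command:
  moves: [1,20,4,35,0,0,0.047,1,20,3,35,0,0,0.047,1,20,1,34,0,0,0.047,1,0,0,0,0,0,0,1,0,0,25,0,0,0,1,0,0,25,0,0,0,1,0,0,25,0,0,0,1,0,0,0,0,0,0]

```text
clock: 52.28
tcp_pos: [0.4407, 0.0162, 0.0554]
orientation: [-0.002, 0.017, 1.0, 0.001]
wrist_force: [-1.0, 0.4, 1.0]
finger_gap: 0.0856
grip_force: 0.0
```

```bash
python3 - <<'E'
from h import *
s=get_state();print(s["tcp_pos"],s["wrist_force"])
plan([(np.array([.4408,.0163,.035]),Rt(D(178)),1,3)])
E
```

```text
[0.44070396 0.0162105  0.05536768] [-1.042227    0.37785602  1.00837305]
CALL [ 1,-0.1,0,6.8,0.001,-0.001,0, 1,-0,0,6.8,0.001,-0.002,0, 1,-0,0.1,6.8,0,-0.001,0.001 ]
```

>>> arm_command:
  moves: [1,0,0,6.8,0.001,-0.002,0,1,0,0,6.8,0.001,-0.001,0,1,0,0,6.8,0,-0.001,0,1,0,0,0,0,0,0]

```text
clock: 52.78
tcp_pos: [0.439, 0.0165, 0.0348]
orientation: [0.0, 0.017, 1.0, 0.0]
wrist_force: [-0.5, 0.3, -1.1]
finger_gap: 0.0855
grip_force: 0.0
```

>>> arm_command:
  moves: [-1,0,0,0,0,0,0,-1,0,0,0,0,0,0,-1,0,0,0,0,0,0,-1,0,0,0,0,0,0,-1,0,0,0,0,0,0,-1,0,0,0,0,0,0]
  newtons: 80

```text
clock: 53.52
tcp_pos: [0.4397, 0.0166, 0.0357]
orientation: [0.001, 0.017, 1.0, 0.0]
wrist_force: [-0.9, 0.9, 5.1]
finger_gap: 0.0259
grip_force: 78.3
```

```bash
python3 - <<'E'
from h import *
s=get_state();p=np.array(s["tcp_pos"]);print(p,s["wrist_force"],s["finger_gap"],s["grip_force"],np.degrees((Rt(D(178)).inv()*Rq(s["orientation"])).as_rotvec()))
plan([(p+[0,0,.12],Rt(D(178)),-1),(np.array([*CUP,p[2]+.115]),Rt(D(165)),-1),])
E
```

```text
[0.43972856 0.01658144 0.03568189] [-0.93653393  0.91038181  5.0597897 ] 0.025911596036146758 78.28624606132507 [-0.02733421 -0.09513289 -0.0084518 ]
CALL [ -1,-0,0,-60,0,0.001,0, -1,-0,0,-60,0,0.001,0, -1,-11,-51,1,0,-0,0.045, -1,-14,-50,1,0,-0,0.046, -1,-15,-50,1,0,-0,0.045, -1,-18,-48,1,0,-0,0.046, -1,-20,-48,1,0,-0,0.045 ]
```

>>> arm_command:
  moves: [-1,0,0,-30,0,0.001,0,-1,0,0,-45,0,0.001,0,-1,0,0,-45,0,0,0,-1,-11,-51,1,0,0,0.045,-1,-14,-50,1,0,0,0.046,-1,-15,-50,1,0,0,0.045,-1,-18,-48,1,0,0,0.046,-1,-20,-48,1,0,0,0.045]

```text
clock: 54.52
tcp_pos: [0.4856, -0.2403, 0.1493]
orientation: [-0.001, 0.131, 0.991, 0.0]
wrist_force: [0.9, -0.9, -2.2]
finger_gap: 0.0254
grip_force: 79.5
```

>>> arm_command:
  moves: [-1,0,0,0,0,0,0,-1,0,0,0,0,0,0]

```text
clock: 54.78
tcp_pos: [0.485, -0.2384, 0.1491]
orientation: [-0.002, 0.131, 0.991, 0.001]
wrist_force: [-0.2, 0.3, -2.6]
finger_gap: 0.0263
grip_force: 79.5
```

```bash
python3 - <<'E'
from h import *
p,d,cp=snap("wrist","w24"); W=cloud(cp,d)
s=get_state();T=np.array(s["tcp_pos"]);print(T,s["wrist_force"])
for z0,z1 in((.125,.15),(.11,.125),(.15,.17)):
    Q=near(W,T,.075,z0,z1); print(z0,rect(Q),np.median(Q,0) if len(Q) else 0, circ(Q[np.hypot(*(Q[:,:2]-T[:2]).T)>.05],.059,T[:2]) if len(Q)>50 else 0)
Q=near(W,CUP,.2,.03,.04); print("base",rect(Q))
tp,td,tcp_=snap("top","top24"); W=cloud(tcp_,td); Q=near(W,CUP,.075,.125,.16); print("top cap",rect(Q),np.median(Q,0))
E
```

```text
[ 0.4851744  -0.23781441  0.14933627] [ 0.65453967 -0.28907462 -2.47593752]
0.125 (array([ 484.6, -239.3]), array([115.1, 114.8]), 32.3, 20331) [ 0.46421752 -0.23419933  0.14162035] (array([ 0.4887, -0.2389]), np.float64(0.0035))
0.11 (array([ 439.1, -229.3]), array([91.9, 22.4]), 77.4, 364) [ 0.4302669  -0.22472084  0.11994591] (array([ 0.4862, -0.2401]), np.float64(0.0002))
0.15 (array([ 476.9, -237.4]), array([53.3, 11.2]), 74.4, 1940) [ 0.47433847 -0.23636868  0.1617254 ] (array([ 0.4852, -0.2378]), np.float64(nan))
base (array([ 509.5, -305. ]), array([273.6, 247.9]), 81.4, 11646)
top cap (array([ 494.8, -218.5]), array([ 73., 117.]), 71.1, 381) [ 0.48130902 -0.21588461  0.14278596]
  ret = _var(a, axis=axis, dtype=dtype, out=out, ddof=ddof,
  arrmean = um.true_divide(arrmean, div, out=arrmean,
  ret = ret.dtype.type(ret / rcount)
```

>>> arm_command:
  moves: [-1,0,0,6,0,0,0,-1,0,0,6,0,0,0,-1,0,0,3,0,0,0,-1,0,0,2,0,0,0,-1,0,0,2,0,0,0]

```text
clock: 55.5
tcp_pos: [0.486, -0.2389, 0.131]
orientation: [-0.001, 0.131, 0.991, -0.0]
wrist_force: [0.0, -0.3, -2.8]
finger_gap: 0.0256
grip_force: 79.5
```

>>> arm_command:
  moves: [-1,0,0,2,0,0,0,-1,0,0,2,0,0,0,-1,0,0,0,0,0,0]

```text
clock: 55.88
tcp_pos: [0.4859, -0.2389, 0.1269]
orientation: [-0.001, 0.131, 0.991, 0.0]
wrist_force: [-0.3, 1.1, -3.0]
finger_gap: 0.0256
grip_force: 79.5
```

>>> arm_command:
  moves: [-1,0,0,3,0,0,0,-1,0,0,3,0,0,0,-1,0,0,3,0,0,0,-1,0,0,3,0,0,0,-1,0,0,0,0,0,0]

```text
clock: 56.5
tcp_pos: [0.4859, -0.2389, 0.1148]
orientation: [-0.001, 0.131, 0.991, 0.0]
wrist_force: [0.1, 0.8, -3.5]
finger_gap: 0.0257
grip_force: 79.5
```

>>> arm_command:
  moves: [-1,0,0,2,0,0,0,-1,0,0,2,0,0,0,-1,0,0,1.5,0,0,0,-1,0,0,0,0,0,0]

```text
clock: 57.0
tcp_pos: [0.4859, -0.2388, 0.1094]
orientation: [-0.001, 0.131, 0.991, 0.0]
wrist_force: [-1.0, -0.1, -3.4]
finger_gap: 0.026
grip_force: 79.5
```

>>> arm_command:
  moves: [-1,0,0,0.8,0,0,0,-1,0,0,0.7,0,0,0,-1,0,0,0.5,0,0,0,-1,0,0,0,0,0,0]

```text
clock: 57.5
tcp_pos: [0.4859, -0.2389, 0.1087]
orientation: [-0.0, 0.131, 0.991, -0.0]
wrist_force: [-4.3, 1.8, 7.6]
finger_gap: 0.0258
grip_force: 80.7
```

The cap stopped at the expected height, 73 mm above where I picked it up. One small extra push, then release and back off.

>>> arm_command:
  moves: [-1,0,0,0.6,0,0,0,-1,0,0,0,0,0,0,-1,0,0,-0.8,0,0,0,1,0,0,0,0,0,0,1,0,0,0,0,0,0,1,0,0,0,0,0,0,1,0,0,0,0,0,0,1,0,0,0,0,0,0]

```text
clock: 58.5
tcp_pos: [0.486, -0.2389, 0.1077]
orientation: [-0.001, 0.131, 0.991, 0.0]
wrist_force: [-0.3, 0.2, -0.1]
finger_gap: 0.0852
grip_force: 0.0
```

>>> arm_command:
  moves: [1,0,0,-20,0,0,0,1,0,0,-50,0,0,0,1,0,0,-40,0,0,0,1,0,0,0,0,0,0,1,0,0,0,0,0,0]

```text
clock: 59.12
tcp_pos: [0.4859, -0.2388, 0.2173]
orientation: [-0.001, 0.131, 0.991, 0.0]
wrist_force: [-0.1, 0.9, -0.2]
finger_gap: 0.0854
grip_force: 0.0
```

```bash
python3 - <<'E'
from h import *
p,d,cp=snap("wrist","w25"); W=cloud(cp,d)
s=get_state();T=np.array(s["tcp_pos"]);print(T,s["finger_gap"])
Q=near(W,CUP,.062,.09,.115); A=np.c_[Q[:,:2]-CUP,np.ones(len(Q))]; print("plate",rect(Q),np.percentile(Q[:,2],[5,50,95]),np.linalg.lstsq(A,Q[:,2],rcond=None)[0])
Q=near(W,CUP,.03,.12,.15); print("knob",rect(Q),np.median(Q,0) if len(Q) else 0)
a=D(-8.8); pl=CUP+.115*np.array([np.cos(a),np.sin(a)]); print("plunger exp",pl)
Q=near(W,pl,.03,.05,.07); print("plunger",rect(Q),np.median(Q,0) if len(Q) else 0)
for k in recognise("wrist","plunger_top"): c,r=np.array(k["point"]).astype(int); print(k,W[r,c])
E
```

```text
[ 0.48552966 -0.23856004  0.21665156] 0.08537190082464007
plate (array([ 486.7, -240.9]), array([116.9, 116.5]), 57.5, 11018) [0.10005405 0.10120015 0.10230728] [ 0.00251115 -0.00072926  0.10123891]
knob (array([ 485.9, -240.7]), array([26.7, 27.3]), 36.0, 956) [ 0.48387513 -0.23995462  0.13487806]
plunger exp [ 0.60004626 -0.25679337]
plunger (array([ 597.7, -256.3]), array([30.8, 30.9]), 47.2, 591) [ 0.59482972 -0.25542855  0.06191141]
{'point': [294.2, 287.4], 'confidence': 0.77} [ 0.59218633 -0.25638814  0.06400885]
```

The cap plate lies flat at 101 mm, so it's fully home. The plunger is at about (0.599, -0.2565). I'll shut the fingers, move over it and press.

```bash
python3 - <<'E'
from h import *
plan([(np.array([.599,-.2565,.18]),Rt(D(165)),-1,4),(np.array([.599,-.2565,.075]),Rt(D(165)),-1,4)])
E
```

```text
CALL [ -1,-29,3,9,0,-0.001,-0, -1,-28,3,9,0,-0.001,-0, -1,-29,3,9,0,-0.001,-0, -1,-29,3,9,0.001,-0.001,-0, -1,0,-0,26,-0,0,-0, -1,0,-0,27,-0,0,-0, -1,0,-0,26,-0,0,-0, -1,1,-0,26,-0,0,-0 ]
```

>>> arm_command:
  moves: [-1,-29,3,9,0,0,0,-1,-28,3,9,0,0,0,-1,-29,3,9,0,0,0,-1,-29,3,9,0,0,0,-1,0,0,0,0,0,0,-1,0,0,26,0,0,0,-1,0,0,27,0,0,0,-1,0,0,26,0,0,0]
  newtons: 40

```text
clock: 60.22
tcp_pos: [0.5987, -0.2566, 0.1015]
orientation: [-0.001, 0.131, 0.991, 0.0]
wrist_force: [0.2, 0.0, 0.3]
finger_gap: -0.0001
grip_force: 0.0
```

>>> arm_command:
  moves: [-1,0,0,20,0,0,0,-1,0,0,6,0,0,0,-1,0,0,0,0,0,0,-1,0,0,0,0,0,0]

```text
clock: 60.72
tcp_pos: [0.6005, -0.2574, 0.0778]
orientation: [0.0, 0.131, 0.991, -0.0]
wrist_force: [-0.3, 0.2, -0.0]
finger_gap: 0.0001
grip_force: 0.0
```

>>> arm_command:
  moves: [-1,0,0,8,0,0,0,-1,0,0,8,0,0,0,-1,0,0,5,0,0,0,-1,0,0,4,0,0,0,-1,0,0,3,0,0,0,-1,0,0,0,0,0,0]

```text
clock: 61.48
tcp_pos: [0.6006, -0.2574, 0.051]
orientation: [0.0, 0.131, 0.991, -0.001]
wrist_force: [-3.4, 2.0, 13.7]
finger_gap: -0.0002
grip_force: 7.1
```

>>> arm_command:
  moves: [-1,0,0,1,0,0,0,-1,0,0,0,0,0,0]

```text
clock: 61.72
tcp_pos: [0.6007, -0.2574, 0.0509]
orientation: [0.001, 0.13, 0.991, -0.001]
wrist_force: [-5.2, 3.7, 19.4]
finger_gap: -0.0001
grip_force: 9.5
```

>>> arm_command:
  moves: [-1,0,0,1,0,0,0,-1,0,0,0,0,0,0]

```text
clock: 61.98
tcp_pos: [0.6007, -0.2574, 0.0509]
orientation: [0.001, 0.13, 0.991, -0.001]
wrist_force: [-7.9, 3.0, 24.3]
finger_gap: -0.0002
grip_force: 11.9
```

The position holds at z = 0.051 while the force rises, so this is a hard stop. I'll back off in steps to confirm the spring's profile.

>>> arm_command:
  moves: [-1,0,0,-4,0,0,0,-1,0,0,-2,0,0,0,-1,0,0,0,0,0,0]

```text
clock: 62.35
tcp_pos: [0.6006, -0.2573, 0.0538]
orientation: [0.0, 0.131, 0.991, -0.0]
wrist_force: [-1.4, -0.1, 6.9]
finger_gap: 0.0001
grip_force: 3.3
```

>>> arm_command:
  moves: [-1,0,0,-3,0,0,0,-1,0,0,0,0,0,0]

```text
clock: 62.6
tcp_pos: [0.6005, -0.2573, 0.0566]
orientation: [0.0, 0.131, 0.991, -0.0]
wrist_force: [-0.7, 0.1, 5.4]
finger_gap: -0.0001
grip_force: 2.6
```

>>> arm_command:
  moves: [-1,0,0,-3,0,0,0,-1,0,0,0,0,0,0]

```text
clock: 62.85
tcp_pos: [0.6005, -0.2573, 0.0592]
orientation: [-0.0, 0.131, 0.991, -0.0]
wrist_force: [0.4, 0.2, 2.7]
finger_gap: -0.0005
grip_force: 2.0
```

>>> arm_command:
  moves: [-1,0,0,-3,0,0,0,-1,0,0,0,0,0,0]

```text
clock: 63.1
tcp_pos: [0.6005, -0.2573, 0.0619]
orientation: [-0.0, 0.131, 0.991, -0.0]
wrist_force: [1.6, -1.5, 2.8]
finger_gap: 0.0004
grip_force: 1.4
```

The spring profile extrapolates to 8 N at 0.051, so the plunger did reach its stop. Now retract and do the final checks.

>>> arm_command:
  moves: [-1,0,0,-10,0,0,0,-1,0,0,-40,0,0,0,-1,0,0,-55,0,0,0,-1,0,0,-55,0,0,0,-1,30,30,0,0,0,0,-1,30,40,0,0,0,0,-1,30,40,0,0,0,0,-1,0,0,0,0,0,0]

```text
clock: 64.1
tcp_pos: [0.5395, -0.1243, 0.222]
orientation: [-0.002, 0.129, 0.992, 0.001]
wrist_force: [0.5, -1.1, 0.2]
finger_gap: 0.0
grip_force: 0.0
```

```bash
python3 - <<'E'
from h import *
s=get_state();print(s["tcp_pos"],s["clock"])
p,d,cp=snap("wrist","w26"); W=cloud(cp,d)
Q=near(W,CUP,.062,.09,.115); print("plate",rect(Q),np.percentile(Q[:,2],[5,50,95]))
Q=near(W,(.6,-.2565),.03,.05,.075); print("plunger",rect(Q),np.median(Q,0) if len(Q) else 0)
print("post",rect(near(W,(.64,.0),.06,.095,.13)),"walls",rect(near(W,(.61,0),.08,.03,.06)))
tp,d,cp=snap("top","top26"); W=cloud(cp,d)
print("post",rect(near(W,(.64,.0),.06,.095,.13)),"rack",rect(near(W,(.44,-.448),.13,.03,.13)),"plunger",rect(near(W,(.6,-.255),.03,.05,.075)), "cap",rect(near(W,CUP,.07,.09,.115)))
W0=cloud(cp,np.load("pics/top0.npy"))
for n,c in(("jar",(.8,.05)),("bottle",(.45,.49))):
    for w in(W0,W): print(n,rect(near(w,c,.08,.06,.2)))
cv2.imwrite("pics/fin.png",cv2.imread("pics/w26.png"))
E
```

```text
[ 0.53948092 -0.124258    0.22195546] 64.1
plate (array([ 486.9, -239.7]), array([117.1, 117.3]), 10.0, 11157) [0.10000481 0.10135849 0.10261407]
plunger (array([ 598.7, -255.2]), array([31.1, 31.6]), 76.3, 630) [ 0.59628542 -0.25308555  0.06202058]
post (array([642.7,   1.5]), array([23.1, 16.3]), 11.5, 491) walls (array([621.4,  -1.3]), array([61. , 58.9]), 8.6, 790)
post (array([645.3,   2.1]), array([23.5, 14. ]), 0.1, 30) rack (array([ 440.5, -488.4]), array([177.7,  89.6]), 88.1, 804) plunger 0 cap (array([ 471.6, -278.5]), array([ 33.1, 100.9]), 63.5, 191)
jar (array([796.6,  46.1]), array([56.1, 56.4]), 62.6, 219)
jar (array([797.5,  47.8]), array([54.6, 55.3]), 0.9, 214)
bottle (array([454.5, 506.6]), array([70.5, 63.4]), 19.6, 413)
bottle (array([454.2, 505.6]), array([71.5, 61.3]), 5.4, 412)
```

View pics/fin.png

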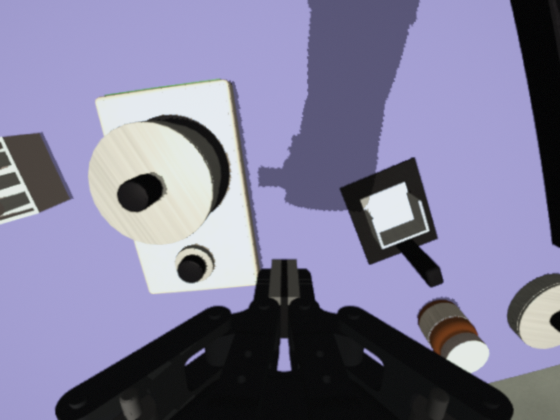

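The final view shows the cap seated on the cup at (155,185), the plunger back up at (193,264), and the scoop standing in the middle of its mat at (392,215). The jar, rack and bottle haven't moved.

```bash
python3 -c "
from workcell import *
print(hand_in())"
```

```text
the job is handed in; nothing more can be done
None
```

The job is handed in: all 10 beads went into the cup by scoop, the cap is fully home, the plunger was pressed to its stop and sprang back, the scoop (put back once after being knocked aside) stands upright in the middle of its mat, and the jar, rack and bottle are undisturbed.

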